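Fit the clean filter plate in the fume extractor

TASK

Fit the clean white filter plate into the open bay on top of the grey fume extractor: pick it up by its black handle, tilt it and hook its yellow-striped front edge under the extractor's front lip, then lower the back edge until the plate lies flat in the bay before you let go of it. Leave the used, paint-spattered filter plate where it lies.

Things in the scene. Friction and masses are not known exactly. Their poses are not given: they have to be found in the camera images.
- clean_filter_grip (a point): Handle of the clean filter plate (blue frame 96 x 120 x 8 mm, white pleats, 0.12-0.25 kg, flat on the table): centre of its black crossbar, 12 thick (x) x 60 (y) x 28 tall, on two posts, 48 above the plate's underside, 26 behind its centre. x: from the yellow-striped front edge (starts roughly facing the robot) to the back edge; y: along the bar; z: up. Close the fingers along x.
- clean_filter_front_edge (a point): Middle of the clean plate's front edge (the one with the yellow stripe), half-way through its thickness, 4 mm above the underside. Axes as for the handle, whose point lies 74 mm along x and 44 mm along z from here. The back edge lies 96 mm along x. The plate fits the bay only tilted, front edge low, about 15 to 25 degrees.
- used_filter_grip (a point): The used filter plate, not to be moved: same shape, size and handle, but brown pleats spattered with paint. The point is the centre of its handle's crossbar, as on the clean plate.
- filter_bay (a point): Open bay on top of the grey fume extractor (128 x 154 mm, fixed): centre at seat height, where the plate's underside ends, 40 mm over the table. x: from front wall (lip, robot side) to back; z: up. Inside x -56..56, y -69..69 mm; side and back rims 8 thick, 14 above the seat. The yellow-striped lip covers x -56..-28 over the full width, underside 28, top 32 above the seat.
Not all that is in view belongs to the job. Leave any turquoise look-alike of the part that bears clean_filter_grip alone.

How it is judged:
By the outcome, as a careful person would: the job done as asked, in the order asked, and still so for the second after the job is handed in, with the robot touching nothing.
It also fails if it takes over 42 s, if anything falls off the work surface, if the arm or the gripper's body presses on something with over 40 N, if the wrist force passes 120 N, or if a joint passes its speed limit or range.

ROBOT

A 6-joint arm with a two-finger parallel gripper is mounted at the origin on a cart in front of the work surface, level with it; the furniture and walls round the work are solid. World frame = base frame: x ahead of the robot, y to its left, z up, the work surface at z = 0. Lengths are in m, angles in rad, forces in N, time in s.
With the tool pointing down it reaches from about 0.375 to 0.9 m from the base axis. Payload 3.1 kg.
Tool frame: the origin (TCP) lies midway between the tips of the shut fingers; the grasp point (between the pads) lies 19 mm behind it; z points along the fingers, y is the direction in which the jaws open and shut (so a half turn about z gives the same grasp; the last joint's range is limited). The gripper opens to 85 mm and grips with 20 to 120 N. Pads are 22 mm wide; open, the fingers measure 114 mm over their backs; the gripper's body (76 mm by 85 mm) begins 54 mm behind the grasp point. The pads swing forward as they close: fully open they stand 13 mm farther back than shut.
Start: joints at [-1.464, 0.527, 1.433, -0, 1.181, -0.178], TCP at [0.176, -0.6, 0.194] pointing down, gripper open.
Joint ranges: [-3.08, 3.08], [-0.75, 2.2], [0.22, 2.44], [-1.43, 4.57], [0, 2.65], [-2.85, 2.85]. Speed limits (rad/s): [2.79, 2.79, 3.14, 3.14, 3.14, 3.14].

INTERFACE

Orientations are given as a unit quaternion [x, y, z, w].
In Python, from station import manip gives the robot as it stands.
- The arm moves only by the tool servo_tool, never from a script. Its argument "increments" is a list of rows, each an object with "hand": the closure, from 0 (fully open) to 1 (shut); "travel": the shift along the tool's x, y, z in mm, a list of three; "yaw": the turn about the tool's z in degrees. A call has 1 to 20 rows; each row shifts and turns the commanded pose from where the row before left it, along the tool's axes as they then stand; what a row does not reach is not made up. A row lasts 1/10 s, in which the tool goes at most 50 mm and 8.59 degrees, less where a joint would pass 70% of its speed; a pose out of reach is approached as far as the arm can. A call with a gripper value outside its range is refused whole. The fingers move at their own pace and stop on an object; "newtons" is the grip in N (left out, the last holds). Time passes only in rows, so rows that do not move let the fingers close. It gives the time, the measured TCP pose, the force and the opening at its end, in the units of the state.
- manip.sense(): the state, without advancing time (a new reading comes with each control period).
- manip.snapshot(name): name is "side" or "top" or "wrist"; returns a dict with "pixels" (400x640x3 uint8, blue, green, red), "fx", "fy", "cx", "cy" (pixels), "R" (3x3) and "t" (3): a world point X has camera coordinates R X + t. Camera axes: x right, y down, z forward; pixel columns grow to the right and rows downward; lengths in m; the calibration is good to about 2 mm. A picture is of the moment at which its call begins. There is no depth.
- manip.sign_off(): hands the job in, once; it reports no verdict.
The state is a dict: "t": time; "q": joint angles; "qd": joint speeds; "tau": joint torques, N m; "tcp_pos": TCP position; "tool_rot": TCP orientation; "force": force on the tool from outside, world axes, zero at the start; "ft_torque": the same for the moment, N m; "finger_gap": opening from 0.0 (shut) to 1.0 (fully open).
Only numpy, scipy, OpenCV 4.12 (cv2) and the standard library are available. Lean on these libraries where they do the work, as an engineer would, in place of code of your own. Each camera call takes 0.05 s, during which the arm holds its last target.

## Working session

There is one attempt and no reset: what is moved stays moved. The work goes in short steps, Python scripts to look and compute and a tool call to move; the robot and the scene stay as the last step left them, time stands still between calls to the robot, and variables do not carry over. Pictures are saved under pics/ and viewed, and the job is handed in when it is done.

Besides the shell and the picture viewer there is one more tool, called after "Request:" in YAML: its name, and indented under it one key for each argument. servo_tool: Moves the arm, as the interface text tells. Its arguments: {"type":"object","properties":{"increments":{"type":"array","items":{"type":"object","properties":{"hand":{"type":"number"},"travel":{"type":"array","items":{"type":"number"}},"yaw":{"type":"number"}}}},"newtons":{"type":"number"}},"required":["increments"]}

```bash
mkdir -p pics; ls; python3 - <<'E'
from station import manip
import cv2,json
s=manip.sense(); print({k:s[k] for k in ('t','q','tcp_pos','tool_rot','force','finger_gap')})
for n in ('side','top','wrist'):
    p=manip.snapshot(n); cv2.imwrite(f'pics/{n}0.png',p['pixels']); print(n,p['fx'],p['fy'],p['cx'],p['cy'],p['R'],p['t'])
E
```

```text
pics
{'t': 0.0, 'q': array([-1.46345684e+00,  5.28463997e-01,  1.43389091e+00, -6.58788333e-06,
        1.18138396e+00, -1.78497727e-01]), 'tcp_pos': array([ 0.17616778, -0.59884086,  0.19313865]), 'tool_rot': array([ 9.89803760e-01,  1.42433725e-01,  3.51279499e-05, -1.07253230e-03]), 'force': array([-0.48738245,  1.11127132, -0.49577313]), 'finger_gap': 0.9996142422233978}
side 409.31605221529406 409.31605221529406 317.5546977924083 194.8615601452063 [[ 0.99912156  0.03334455  0.02538217]
 [ 0.03823085 -0.47723327 -0.87794465]
 [-0.01716145  0.87814381 -0.47808884]] [-0.51453265  0.02004407  1.39135385]
top 509.16850744515955 509.16850744515955 317.6613956031859 197.29007757615898 [[ 0.02466606 -0.99872552  0.04403326]
 [-0.98816832 -0.03102765 -0.15020204]
 [ 0.15137686 -0.03980738 -0.98767425]] [-0.0291261   0.52462707  1.49728253]
wrist 330.72084471498516 330.72084471498516 317.22756287212803 199.90487786046396 [[ 2.82053132e-01 -9.59398451e-01 -8.02522668e-04]
 [-9.24064332e-01 -2.71890004e-01  2.68665102e-01]
 [-2.57975080e-01 -7.50362507e-02 -9.63233315e-01]] [-0.62493135 -0.03445893  0.37888922]
```

View pics/top0.png

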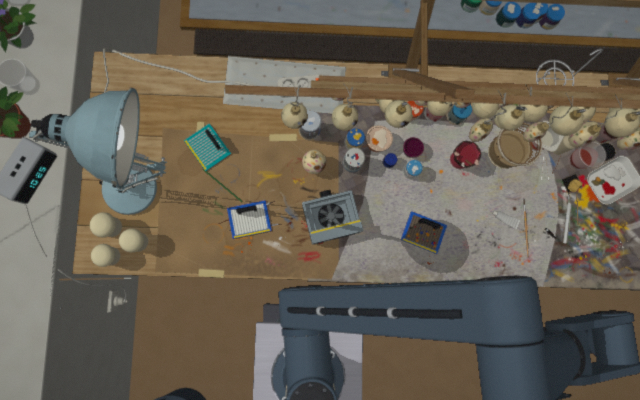

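View pics/side0.png

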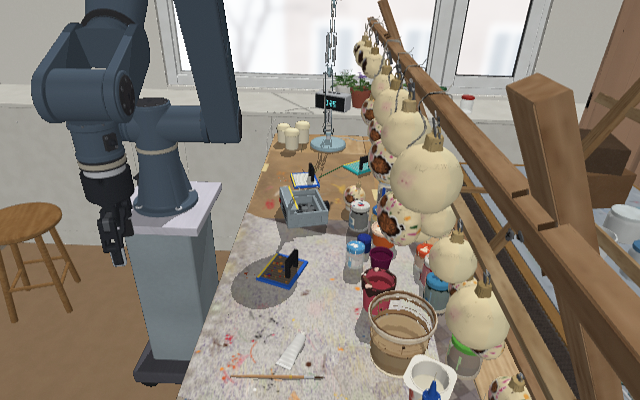

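View pics/wrist0.png

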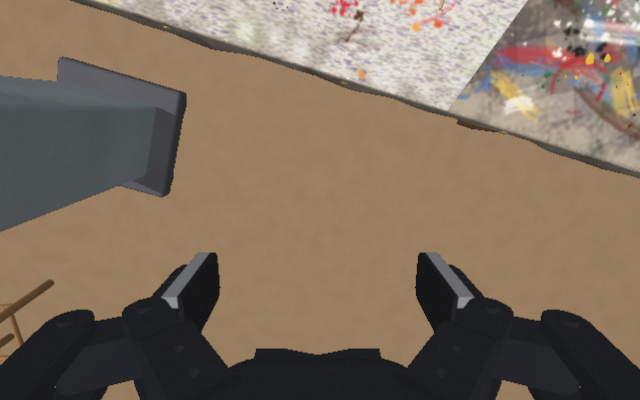

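```bash
python3 - <<'E'
import cv2,numpy as np
a=cv2.imread('pics/top0.png')[110:270,170:460]
cv2.imwrite('pics/crop1.png',cv2.resize(a[60:150,40:200],None,fx=5,fy=5,interpolation=cv2.INTER_CUBIC))
cv2.imwrite('pics/crop2.png',cv2.resize(a,None,fx=2.7,fy=2.7,interpolation=cv2.INTER_CUBIC))
b=cv2.imread('pics/side0.png')[150:300,230:390]
cv2.imwrite('pics/crop3.png',cv2.resize(b,None,fx=4,fy=4,interpolation=cv2.INTER_CUBIC))
E
```

```text
(no output)
```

View pics/crop1.png

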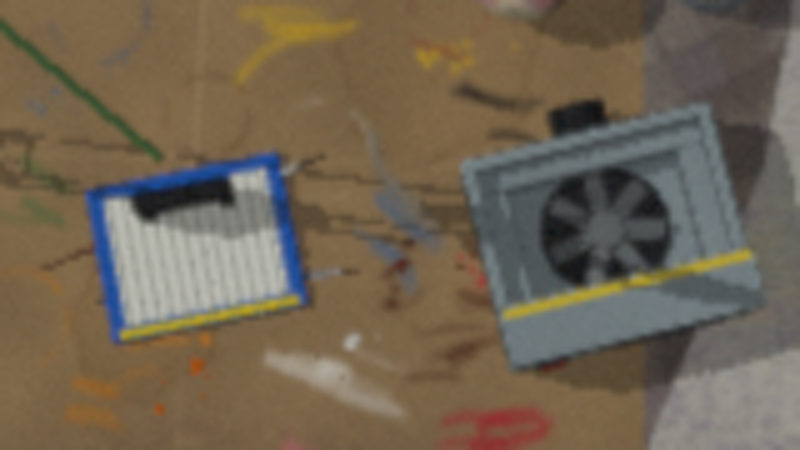

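View pics/crop2.png

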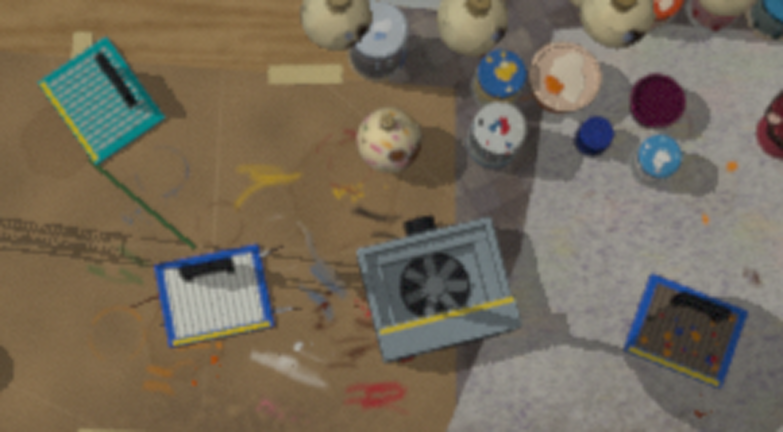

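View pics/crop3.png

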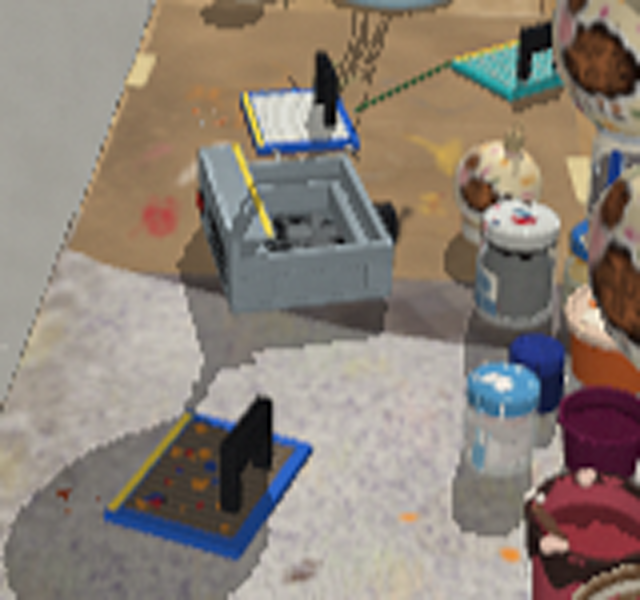

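```bash
cat > h.py <<'E'
import cv2,numpy as np
from station import manip
def ray(p,uv,z):
    R=np.array(p['R']);t=np.array(p['t']);C=-R.T@t
    d=R.T@np.array([(uv[0]-p['cx'])/p['fx'],(uv[1]-p['cy'])/p['fy'],1.])
    return C+d*(z-C[2])/d[2]
def proj(p,X):
    c=np.array(p['R'])@np.array(X)+np.array(p['t']); return np.array([p['fx']*c[0]/c[2]+p['cx'],p['fy']*c[1]/c[2]+p['cy']])
def hsv(p,lo,hi): return cv2.inRange(cv2.cvtColor(p['pixels'],cv2.COLOR_BGR2HSV),np.array(lo),np.array(hi))
def comps(m,amin=20):
    n,l,s,c=cv2.connectedComponentsWithStats(m)
    return [(i,s[i],c[i],l==i) for i in range(1,n) if s[i][4]>=amin]
E
python3 - <<'E'
from h import *
p=manip.snapshot('top')
m=hsv(p,[108,150,60],[125,255,255])
for i,s,c,mm in comps(m,40): 
    if 180<c[1]<260: print('blue',s,c)
y=hsv(p,[22,120,120],[33,255,255])
for i,s,c,mm in comps(y,20):
    if 180<c[1]<270:
        r=cv2.minAreaRect(np.argwhere(mm)[:,::-1].astype(np.float32)); print('yel',s,c,r)
# clean outline
sub=m.copy(); sub[:, :225]=0; sub[:,280:]=0; sub[:195]=0; sub[250:]=0
yy=y.copy(); yy[sub==0]=yy[sub==0]; yy[:, :225]=0; yy[:,280:]=0; yy[:215]=0; yy[245:]=0
pts=np.argwhere((sub|yy)>0)[:,::-1].astype(np.float32)
W=np.array([ray(p,q,0.008)[:2] for q in pts]).astype(np.float32)
r=cv2.minAreaRect(W*1000); print('plate',r, cv2.boxPoints(r))
E
```

```text
blue [228 201  43  35 181] [247.7679558 212.7679558]
blue [402 212  44  39 184] [423.39130435 226.98913043]
yel [577 186  12  23 154] [582.88961039 198.7012987 ] ((582.2969360351562, 197.1573486328125), (21.730350494384766, 10.9720458984375), 85.91438293457031)
yel [311 220  49  14  73] [334.87671233 226.4109589 ] ((334.96856689453125, 226.36968994140625), (1.6424837112426758, 49.71027374267578), 76.4295654296875)
yel [235 229  34   9  50] [251.98 232.96] ((251.5, 233.0), (1.3728132247924805, 33.9280891418457), 78.69007110595703)
yel [593 259   8  10  33] [596.3030303  263.63636364] ((595.9390869140625, 263.5487976074219), (9.526599884033203, 4.52903938293457), 51.34019470214844)
plate ((457.44866943359375, 192.51853942871094), (92.76761627197266, 117.722412109375), 13.020482063293457) [[398.99603 239.41615]
 [425.5188  124.72044]
 [515.9013  145.62093]
 [489.37854 260.31665]]
```

Candidates in the top view: clean plate (white pleats, blue frame) at about (250,219); used plate (brown, spattered) at (425,232); turquoise look-alike at (208,147). The crops confirm that (250,219) is the clean one. The extractor is at (331,216). Next I move over the clean plate and refine with the wrist camera.

Request:
servo_tool:
  increments:
    - {"travel":[39,-18,0],"yaw":0,"hand":0}
    - {"travel":[39,-18,0]}
    - {"travel":[39,-18,0]}
    - {"travel":[39,-18,0]}
    - {"travel":[39,-18,0]}
    - {"travel":[39,-18,0]}
    - {"travel":[39,-18,0]}
    - {"travel":[13,-40,0]}
    - {"travel":[13,-40,0]}
    - {"travel":[13,-40,0]}
    - {"travel":[13,-40,0]}
    - {"travel":[13,-40,0]}
    - {"travel":[13,-40,0]}
    - {"travel":[13,-40,0]}
    - {"travel":[13,-40,0]}
    - {"travel":[13,-40,0]}
    - {"travel":[13,-40,0]}
    - {"travel":[13,-40,0]}
    - {"travel":[13,-40,0]}
    - {"travel":[0,0,0]}

```text
schema error: expected keys hand, travel, yaw
```

```bash
python3 - <<'E'
from h import *
s=manip.sense(); print(s['t'],s['tcp_pos'],s['tool_rot'],s['force'],s['q'])
p=manip.snapshot('wrist'); cv2.imwrite('pics/w1.png',p['pixels']); print(-np.array(p['R']).T@p['t'])
p=manip.snapshot('top'); cv2.imwrite('pics/t1.png',p['pixels'])
E
```

```text
0.2 [ 0.17614429 -0.59916968  0.19349784] [ 9.89806860e-01  1.42414673e-01  9.65531209e-06 -6.64507882e-04] [-0.6011945  -0.39215018  1.08687604] [-1.46354023e+00  5.28134547e-01  1.43339799e+00 -3.03346860e-05
  1.18138898e+00 -1.78533487e-01]
[ 0.24217864 -0.58061936  0.37397245]
```

View pics/w1.png

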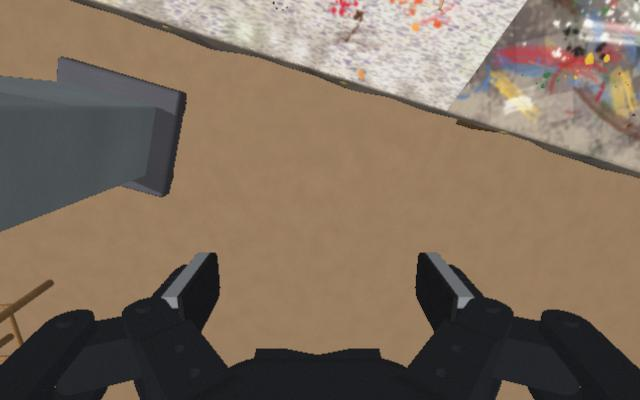

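All three keys are needed in every row, so I'll resend.

Request:
servo_tool:
  increments:
    - {"hand":0,"travel":[39,-18,0],"yaw":0}
    - {"hand":0,"travel":[39,-18,0],"yaw":0}
    - {"hand":0,"travel":[39,-18,0],"yaw":0}
    - {"hand":0,"travel":[39,-18,0],"yaw":0}
    - {"hand":0,"travel":[39,-18,0],"yaw":0}
    - {"hand":0,"travel":[39,-18,0],"yaw":0}
    - {"hand":0,"travel":[39,-18,0],"yaw":0}
    - {"hand":0,"travel":[13,-40,0],"yaw":0}
    - {"hand":0,"travel":[13,-40,0],"yaw":0}
    - {"hand":0,"travel":[13,-40,0],"yaw":0}
    - {"hand":0,"travel":[13,-40,0],"yaw":0}
    - {"hand":0,"travel":[13,-40,0],"yaw":0}
    - {"hand":0,"travel":[13,-40,0],"yaw":0}
    - {"hand":0,"travel":[13,-40,0],"yaw":0}
    - {"hand":0,"travel":[13,-40,0],"yaw":0}
    - {"hand":0,"travel":[13,-40,0],"yaw":0}
    - {"hand":0,"travel":[13,-40,0],"yaw":0}
    - {"hand":0,"travel":[13,-40,0],"yaw":0}
    - {"hand":0,"travel":[13,-40,0],"yaw":0}
    - {"hand":0,"travel":[0,0,0],"yaw":0}

```text
t: 2.3
tcp_pos: [0.4164, 0.1069, 0.1943]
tool_rot: [0.989, 0.146, 0.0, -0.001]
force: [0.1, -0.7, 0.0]
finger_gap: 1.0
```

```bash
python3 - <<'E'
from h import *
s=manip.sense(); print(s['t'],s['tcp_pos'],s['tool_rot'],s['force'],s['q'])
p=manip.snapshot('wrist'); cv2.imwrite('pics/w1.png',p['pixels']); print(-np.array(p['R']).T@p['t'])
E
```

```text
2.3 [0.41637446 0.10692529 0.19432407] [ 9.89319236e-01  1.45763098e-01  3.25549369e-04 -6.79489278e-04] [ 0.11248337 -0.65307235  0.02797187] [-1.09599122e-02  2.64849728e-01  1.89876393e+00  1.74179315e-03
  9.77549440e-01  1.26629435e+00]
[0.4821426  0.12587215 0.37485256]
```

View pics/w1.png

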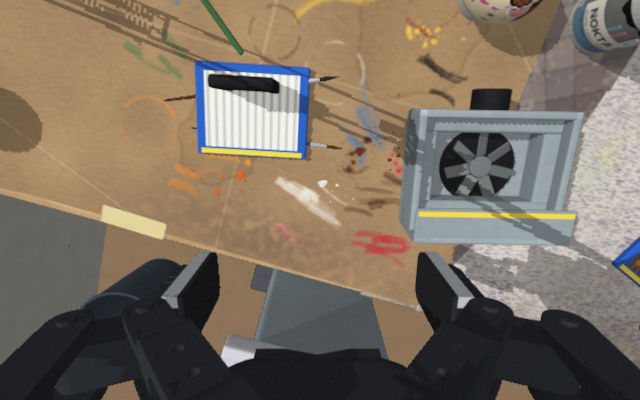

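```bash
cat >> h.py <<'E'
def ang(v): return np.degrees(np.arctan2(v[1],v[0]))
def plate(p,box,z=0.008):
    x0,y0,x1,y1=box
    m=hsv(p,[108,150,50],[125,255,255])|hsv(p,[22,120,120],[33,255,255])
    k=np.zeros_like(m); k[y0:y1,x0:x1]=255; m&=k
    m=cv2.morphologyEx(m,cv2.MORPH_OPEN,np.ones((2,2),np.uint8))
    pts=np.argwhere(m>0)[:,::-1]
    W=np.array([ray(p,q,z)[:2] for q in pts])*1000
    return cv2.minAreaRect(W.astype(np.float32))
def stripe(p,box,z):
    x0,y0,x1,y1=box
    m=hsv(p,[22,110,100],[33,255,255]); k=np.zeros_like(m); k[y0:y1,x0:x1]=255; m&=k
    pts=np.argwhere(m>0)[:,::-1]
    W=np.array([ray(p,q,z)[:2] for q in pts])*1000
    r=cv2.minAreaRect(W.astype(np.float32)); return r,cv2.boxPoints(r)
E
python3 - <<'E'
from h import *
p=manip.snapshot('wrist')
print(plate(p,(185,50,320,170)), cv2.boxPoints(plate(p,(185,50,320,170))).tolist())
print('stripe plate',stripe(p,(185,140,320,170),0.008))
print('stripe lip',stripe(p,(400,200,600,235),0.072))
t=manip.snapshot('top')
print('stripe lip top',stripe(t,(300,210,370,245),0.072))
E
python3 - <<'E'
import cv2
a=cv2.imread('pics/w1.png')
cv2.imwrite('pics/w1e.png',cv2.resize(a[80:250,390:600],None,fx=3.5,fy=3.5,interpolation=cv2.INTER_CUBIC))
E
```

```text
((458.1954345703125, 190.98809814453125), (93.89347839355469, 118.46382141113281), 13.486278533935547) [[398.7295837402344, 237.63816833496094], [426.3568420410156, 122.44090270996094], [517.6612548828125, 144.33802795410156], [490.0340270996094, 259.5352783203125]]
stripe plate (((415.62567138671875, 182.60484313964844), (4.943632125854492, 109.32457733154297), 13.368181228637695), array([[400.5825 , 235.21452],
       [425.85916, 128.85216],
       [430.66885, 129.99516],
       [405.39218, 236.35753]], dtype=float32))
stripe lip (((436.8218688964844, -67.9047622680664), (5.192660808563232, 150.8797149658203), 15.713445663452148), array([[ 413.89148,    4.01262],
       [ 454.75366, -141.22845],
       [ 459.75226, -139.82214],
       [ 418.89008,    5.41893]], dtype=float32))
stripe lip top (((435.3431701660156, -66.48712921142578), (5.711594104766846, 146.66647338867188), 15.668763160705566), array([[ 412.788    ,    3.3496983],
       [ 452.39902  , -137.86653  ],
       [ 457.89835  , -136.32396  ],
       [ 418.28732  ,    4.892273 ]], dtype=float32))
```

View pics/w1e.png

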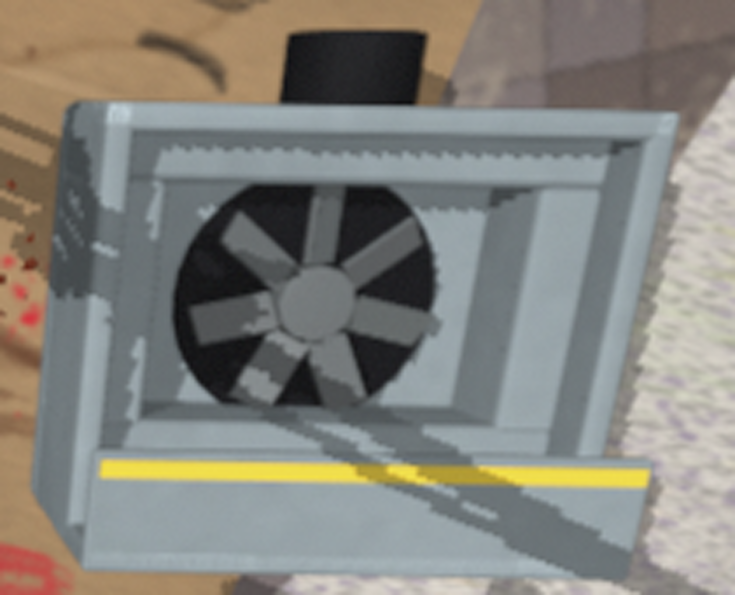

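```bash
python3 - <<'E'
from h import *
p=manip.snapshot('wrist')
f=lambda u,v,z: ray(p,(390+u/3.5,80+v/3.5),z)[:2]*1000
a,b=f(107,103,.054),f(678,113,.054); c,d=f(84,568,.072),f(630,578,.072)
e,g=f(102,455,.072),f(652,466,.072)
al=np.radians(15.7); ex=np.array([np.cos(al),np.sin(al)]); ey=np.array([-ex[1],ex[0]])
for n,q in zip('abcdeg',(a,b,c,d,e,g)): print(n,q,q@ex,q@ey)
print(np.linalg.norm(a-b),np.linalg.norm(c-d), ang(a-b)-90,ang(c-d)-90)
s=np.array([436.5,-67.5]); print('stripe',s@ex,s@ey)
E
```

```text
a [508.81238771  27.7527066 ] 497.33938090609223 -110.9675574477367
b [ 549.75234507 -120.10770282] 496.7408472321704 -264.3899239442551
c [387.35923313  -6.71925137] 371.08930421998474 -111.28814907756463
d [ 428.10585068 -155.923212  ] 369.9410783390922 -265.9516233841113
e [419.9797695   0.5008896] 404.44659871187326 -113.16451064040058
g [ 459.76124673 -145.76130575] 403.1652832137863 -264.7348043992933
153.42353399642056 154.667736478056 15.476477965887923 15.274642373918795
stripe 401.9494172117872 -183.0987875522518
```

```bash
python3 - <<'E'
from h import *
p=manip.snapshot('wrist')
m=hsv(p,[22,110,100],[33,255,255]); m[:200]=0;m[235:]=0;m[:,:400]=0;m[:,600:]=0
q=np.argwhere(m>0)[:,::-1]; print(q.min(0),q.max(0), q[np.argmin(q[:,0])],q[np.argmax(q[:,0])])
for uv in [(419,214),(576,216)]: print(ray(p,uv,.072)*1000)
m0=m
q=np.argwhere(m>0)[:,::-1]
for lo,hi in[(415,440),(480,510),(550,580)]:
    s=q[(q[:,0]>=lo)&(q[:,0]<hi)]; print(lo,s[:,1].mean(),len(s))
v=p['pixels'].copy(); v[m>0]=(0,0,255)
al=np.radians(15.5); ex=np.array([np.cos(al),np.sin(al)]); ey=np.array([-ex[1],ex[0]])
C=ex*.4332+ey*(-.188); print(C)
C=np.array([0.4676,-0.0654])
def P(x,y,z): 
    w=C+ex*x/1000+ey*y/1000; return tuple(int(round(a)) for a in proj(p,[w[0],w[1],.04+z/1000]))
for pts in ([(-64,-77,32),(-28,-77,32),(-28,77,32),(-64,77,32)],[(64,-77,14),(64,77,14),(-28,77,14),(-28,-77,14)]):
    cv2.polylines(v,[np.array([P(*a) for a in pts])],True,(0,255,0),1)
cv2.imwrite('pics/ov.png',cv2.resize(v[80:260,390:600],None,fx=3.5,fy=3.5,interpolation=cv2.INTER_NEAREST))
E
```

```text
[413 210] [569 215] [413 211] [569 212]
[416.10046052  -1.38031004  72.        ]
[ 456.76961263 -147.49278195   72.        ]
415 212.0 125
480 212.9 150
550 213.0408163265306 98
[ 0.46768553 -0.06539486]
```

View pics/ov.png

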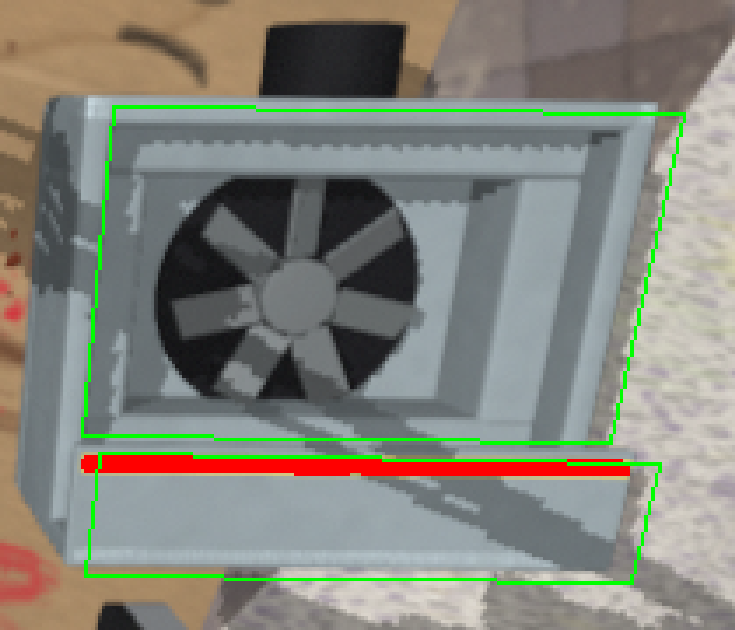

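```bash
python3 - <<'E'
from h import *
p=manip.snapshot('wrist'); s=manip.sense(); print(s['t'],s['tcp_pos'],s['tool_rot'])
f=lambda u,v,z: ray(p,(390+u/3.5-.4,80+v/3.5-.4),z)[:2]*1000
al=np.radians(15.6); ex=np.array([np.cos(al),np.sin(al)]); ey=np.array([-ex[1],ex[0]])
for n,q in dict(a=f(88,99,.054),b=f(656,103,.054),c=f(68,565,.072),d=f(612,570,.072),e=f(80,452,.072),g=f(632,460,.072)).items(): print(n,q,q@ex,q@ey)
v=p['pixels'].copy()
C=np.array([0.4665,-0.0600])
def P(x,y,z): 
    w=C+ex*x/1000+ey*y/1000; return tuple(int(round(a)) for a in proj(p,[w[0],w[1],.04+z/1000]))
for pts in ([(-64,-77,32),(-28,-77,32),(-28,77,32),(-64,77,32)],[(64,-77,14),(64,77,14),(-28,77,14),(-28,-77,14)],[(56,-69,0),(56,69,0),(-28,69,0),(-28,-69,0)]):
    cv2.polylines(v,[np.array([P(*a) for a in pts])],True,(0,255,0),1)
cv2.imwrite('pics/ov2.png',cv2.resize(v[80:260,390:600],None,fx=3.5,fy=3.5,interpolation=cv2.INTER_NEAREST))
E
```

```text
2.6 [0.41719736 0.10150076 0.19412888] [9.89966472e-01 1.41302406e-01 7.27027322e-06 1.20668799e-04]
a [508.52392493  32.37216462] 498.4967255143791 -105.57250550712064
b [ 550.16738064 -113.82550523] 499.2906920594802 -257.5833790934854
c [387.10623749  -2.3261597 ] 372.2206868733608 -106.34100989684245
d [ 428.61708967 -150.13774759] 372.4529201092108 -259.8706892098003
e [419.24934512   6.2323075 ] 405.4812663898735 -106.74173339399219
g [ 459.51722962 -140.01395438] 404.9372668716323 -258.42949064940024
```

View pics/ov2.png

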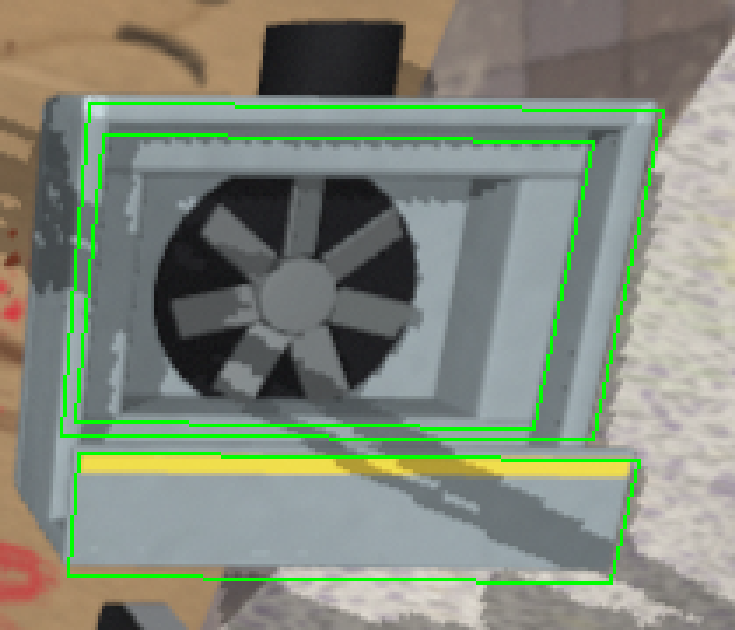

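Request:
servo_tool:
  increments:
    - {"hand":0,"travel":[18,-14.6,10],"yaw":0}
    - {"hand":0,"travel":[18,-14.6,10],"yaw":0}
    - {"hand":0,"travel":[18,-14.6,10],"yaw":0}
    - {"hand":0,"travel":[18,-14.6,10],"yaw":0}
    - {"hand":0,"travel":[18.4,-14.7,10],"yaw":2.8}
    - {"hand":0,"travel":[0,0,0],"yaw":0}
    - {"hand":0,"travel":[0,0,0],"yaw":0}
    - {"hand":0,"travel":[0,0,0],"yaw":0}

```text
t: 3.4
tcp_pos: [0.4827, 0.1971, 0.1443]
tool_rot: [0.993, 0.118, -0.0, 0.0]
force: [-1.1, 0.5, 0.6]
finger_gap: 0.998
```

```bash
python3 - <<'E'
from h import *
s=manip.sense(); print(s['t'],s['tcp_pos'],s['tool_rot'],s['force'])
p=manip.snapshot('wrist'); v=p['pixels'].copy()
c,si=np.cos(np.radians(13.4)),np.sin(np.radians(13.4))
for x in (-6,6):
  for y in(-30,30):
    for z in (34,62):
      w=(483.5+x*c-y*si,197+x*si+y*c,z); cv2.circle(v,tuple(int(round(a)) for a in proj(p,np.array(w)/1000)),2,(0,0,255) if z>40 else (0,255,0),-1)
for x in (-74,22):
  for y in(-60,60):
      w=(483.5+x*c-y*si,197+x*si+y*c,8); cv2.circle(v,tuple(int(round(a)) for a in proj(p,np.array(w)/1000)),2,(255,0,255),-1)
cv2.imwrite('pics/w2.png',v)
E
```

```text
3.4 [0.48265241 0.19706619 0.1442697 ] [ 9.93057722e-01  1.17627245e-01 -4.08955724e-04  1.54908653e-04] [-1.11530605  0.51260257  0.55879347]
```

View pics/w2.png

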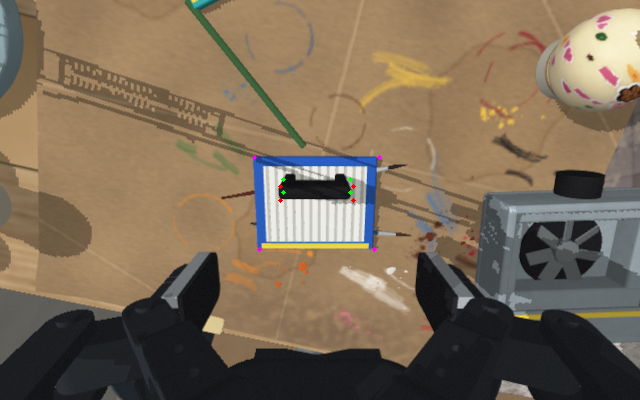

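Request:
servo_tool:
  increments:
    - {"hand":0,"travel":[1,0,25],"yaw":0}
    - {"hand":0,"travel":[0,0,25],"yaw":0}
    - {"hand":0,"travel":[0,0,25],"yaw":0}
    - {"hand":0,"travel":[0,0,25],"yaw":0}
    - {"hand":0,"travel":[0,0,20],"yaw":0}
    - {"hand":0,"travel":[0,0,0],"yaw":0}
    - {"hand":0,"travel":[0,0,0],"yaw":0}

```text
t: 4.15
tcp_pos: [0.4841, 0.1981, 0.0246]
tool_rot: [0.993, 0.118, -0.0, 0.0]
force: [0.0, 0.4, 0.3]
finger_gap: 1.005
```

```bash
python3 - <<'E'
from h import *
s=manip.sense(); print(s['t'],s['tcp_pos'],s['tool_rot'],s['force'])
p=manip.snapshot('wrist'); cv2.imwrite('pics/w3.png',p['pixels'])
p=manip.snapshot('side'); cv2.imwrite('pics/s3.png',cv2.resize(p['pixels'][140:260,230:390],None,fx=4.5,fy=4.5,interpolation=cv2.INTER_CUBIC))
E
```

```text
4.15 [0.48413003 0.19810793 0.02463384] [ 9.93029898e-01  1.17862718e-01 -1.14647534e-05  1.95883280e-05] [0.00594404 0.36774073 0.28548026]
```

View pics/w3.png

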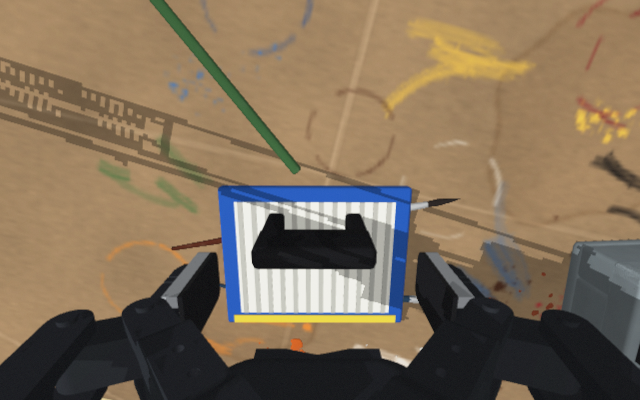

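View pics/s3.png

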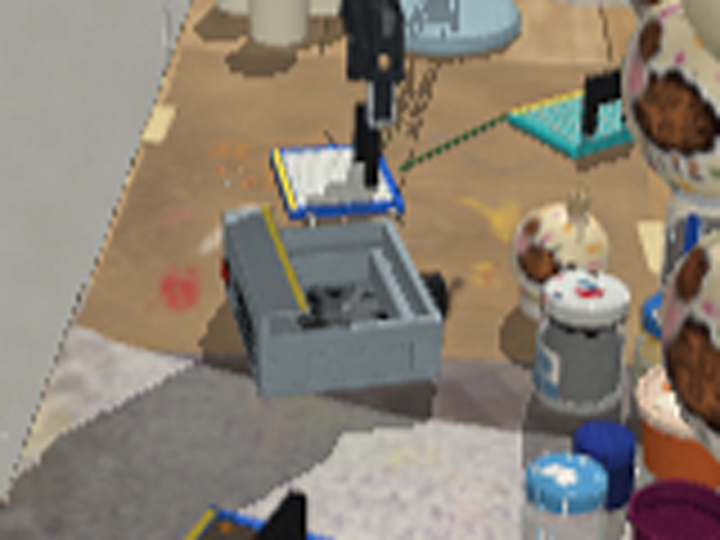

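```bash
python3 - <<'E'
from h import *
p=manip.snapshot('side'); v=p['pixels'].copy()
c,si=np.cos(np.radians(13.4)),np.sin(np.radians(13.4))
def W(x,y,z): return np.array((483.5+x*c-y*si,197+x*si+y*c,z))/1000
def cr(X): u=proj(p,X); return (u-[230,140])*4.5
print('bar top near',cr(W(0,-30,62)),'bar bot near',cr(W(0,-30,34)))
for z in (24,37,50,62): print(z,'finger pad near',cr(W(0,-42.5,z)),cr(W(0,-57,z)))
E
```

```text
bar top near [372.71098351 129.38260087] bar bot near [372.03457099 160.32730217]
24 finger pad near [374.67771868 177.93158041] [378.07243709 185.80607633]
37 finger pad near [375.00244925 163.6489623 ] [378.41404623 171.43698751]
50 finger pad near [375.3298786  149.24764346] [378.75851826 156.94747739]
62 finger pad near [375.63454567 135.84747805] [379.07906471 143.46434793]
```

Request:
servo_tool:
  increments:
    - {"hand":1,"travel":[0,0,0],"yaw":0}
    - {"hand":1,"travel":[0,0,0],"yaw":0}
    - {"hand":1,"travel":[0,0,0],"yaw":0}
    - {"hand":1,"travel":[0,0,0],"yaw":0}
    - {"hand":1,"travel":[0,0,0],"yaw":0}
  newtons: 30

```text
t: 4.8
tcp_pos: [0.4851, 0.1989, 0.0251]
tool_rot: [0.993, 0.118, 0.001, -0.0]
force: [0.6, -0.8, 6.3]
finger_gap: 0.144
```

```bash
python3 - <<'E'
from h import *
s=manip.sense(); print(s['t'],s['tcp_pos'],s['tool_rot'],s['force'],s['finger_gap'])
p=manip.snapshot('wrist'); cv2.imwrite('pics/w4.png',p['pixels'])
p=manip.snapshot('side'); cv2.imwrite('pics/s4.png',cv2.resize(p['pixels'][140:260,230:390],None,fx=4.5,fy=4.5,interpolation=cv2.INTER_CUBIC))
E
```

```text
4.8 [0.4850749  0.19887199 0.02514887] [ 9.92984244e-01  1.18241386e-01  1.12180002e-03 -9.02160474e-05] [ 0.59222928 -0.82932165  6.29974951] 0.14372701558066162
```

View pics/w4.png

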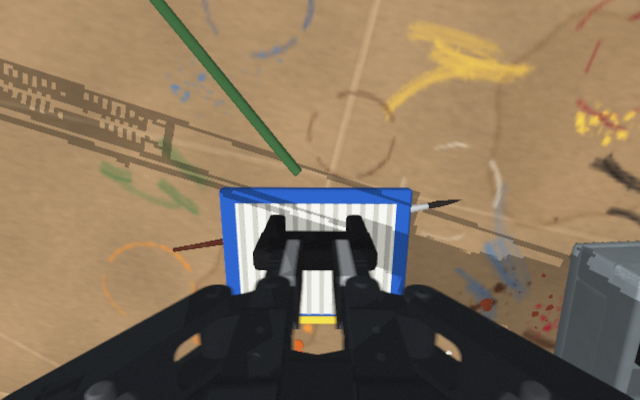

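View pics/s4.png

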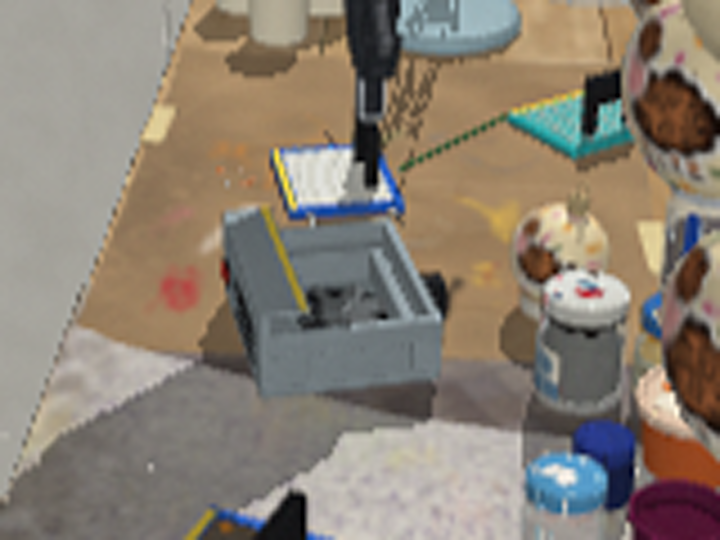

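```bash
python3 - <<'E'
from h import *
s=manip.sense()
p=manip.snapshot('wrist'); v=p['pixels'].copy()
c,si=np.cos(np.radians(13.4)),np.sin(np.radians(13.4))
def W(x,y,z): return np.array((483.5+x*c-y*si,197+x*si+y*c,z))/1000
def pt(X,col): cv2.circle(v,tuple(int(round(a)) for a in proj(p,X)),3,col,-1)
for x in (-6,6):
  for y in(-30,30):
    for z in (34,62): pt(W(x,y,z),(0,0,255) if z>40 else (0,255,0))
for x in (-74,22):
  for y in(-60,60): pt(W(x,y,8),(255,0,255))
for z in (0,.019,.06): pt(np.array(s['tcp_pos'])+[0,0,z],(0,255,255))
cv2.imwrite('pics/w5.png',v[150:])
t=manip.snapshot('top'); cv2.imwrite('pics/t5.png',cv2.resize(t['pixels'][170:280,200:360],None,fx=5,fy=5,interpolation=cv2.INTER_CUBIC))
E
```

```text
(no output)
```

View pics/w5.png

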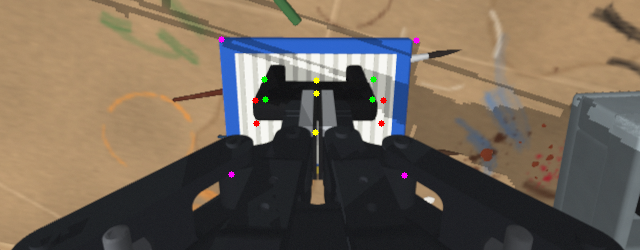

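View pics/t5.png

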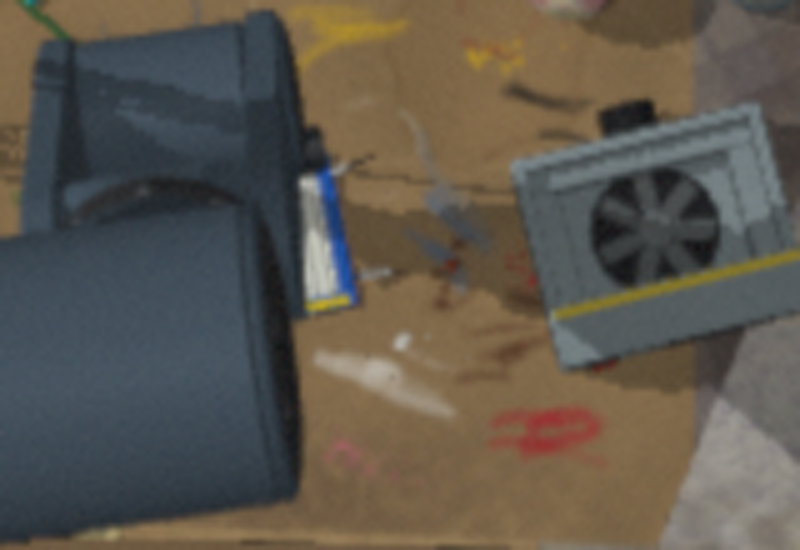

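```bash
python3 - <<'E'
from h import *
s=manip.sense(); print(s['t'],s['tcp_pos'],s['force'],s['finger_gap'])
w=manip.snapshot('wrist'); p=manip.snapshot('side')
cv2.imwrite('pics/w6.png',cv2.resize(w['pixels'][200:320,230:410],None,fx=4.4,fy=4.4,interpolation=cv2.INTER_CUBIC))
v=p['pixels'].copy()
cv2.imwrite('pics/s6.png',cv2.resize(v[130:200,270:350],None,fx=8,fy=8,interpolation=cv2.INTER_CUBIC))
for z in (.0,.02,.04,.06): print((proj(p,np.array(s['tcp_pos'])+[0,0,z])-[270,130])*8,(proj(w,np.array(s['tcp_pos'])+[0,0,z])-[230,200])*4.4)
E
```

```text
5.0 [0.48496285 0.19881383 0.02487031] [-0.07736381  1.41964412  5.64131037] 0.00233105007647166
[332.27450499 353.37744763] [377.78252235 132.50523678]
[333.05682122 314.91825784] [377.31577822 192.22293636]
[333.84893741 275.97729536] [376.73200416 266.91405878]
[334.65103887 236.5454505 ] [375.98087552 363.01740787]
```

View pics/w6.png

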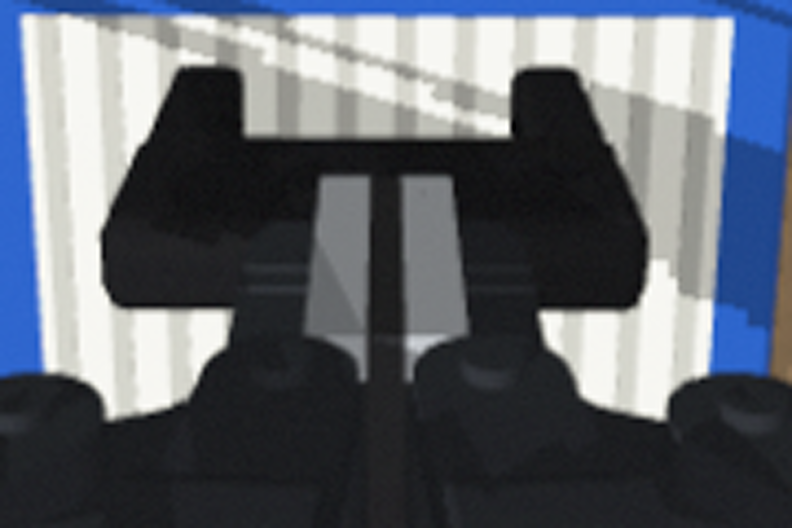

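View pics/s6.png

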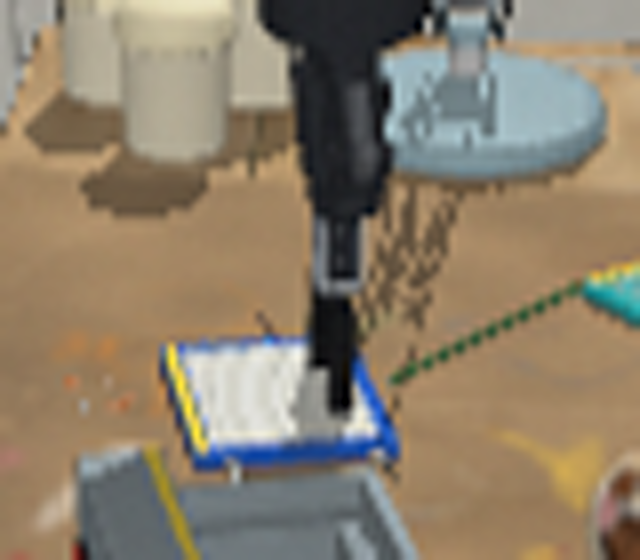

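```bash
python3 - <<'E'
from h import *
w=manip.snapshot('wrist'); p=manip.snapshot('side')
def P(c): return np.array([[c['fx'],0,c['cx']],[0,c['fy'],c['cy']],[0,0,1]])@np.c_[c['R'],c['t']]
for su in (312.2,314.8):
  X=cv2.triangulatePoints(P(w),P(p),np.array([[317.5],[239.8]]),np.array([[su],[166.2]])); X=(X[:3]/X[3]).ravel(); print(X,proj(w,X),proj(p,X))
# pixel of w for points at x=485+11, y=199, various z
for z in (25,40,55,62): 
  for x in (0,11): print(z,x,proj(w,np.array([485+x,199+x*.2,z])/1000))
E
```

```text
[0.48869304 0.19990933 0.05663252] [315.281346   245.81937588] [312.6994968  166.42445477]
[0.49518402 0.19956337 0.05864503] [319.16121124 235.36239896] [314.44061913 166.03674537]
25 0 [315.56315777 230.06381903]
25 11 [316.31598066 211.65352373]
40 0 [315.46126987 239.97160048]
40 11 [316.27464203 220.20759815]
55 0 [315.34133579 251.63422831]
55 11 [316.22584486 230.3050451 ]
62 0 [315.27778352 257.81417765]
62 11 [316.19992741 235.66806116]
```

The fingers shut to zero over the bar. Triangulating them puts the visible tips at z≈0.058, on top of the bar, while the TCP reads 0.025. So the tool is effectively about 33 mm shorter than the reading suggests. I'll open and look again before descending.

Request:
servo_tool:
  increments:
    - {"hand":0,"travel":[0,0,-5],"yaw":0}
    - {"hand":0,"travel":[0,0,0],"yaw":0}
    - {"hand":0,"travel":[0,0,0],"yaw":0}
    - {"hand":0,"travel":[0,0,0],"yaw":0}
    - {"hand":0,"travel":[0,0,0],"yaw":0}
    - {"hand":0,"travel":[0,0,0],"yaw":0}

```text
t: 5.8
tcp_pos: [0.4839, 0.1986, 0.0289]
tool_rot: [0.993, 0.118, -0.0, 0.0]
force: [-0.2, -0.8, 0.3]
finger_gap: 0.994
```

```bash
python3 - <<'E'
from h import *
s=manip.sense(); print(s['t'],s['tcp_pos'],s['tool_rot'],s['force'],s['finger_gap'],s['q'])
p=manip.snapshot('wrist'); cv2.imwrite('pics/w7.png',p['pixels']); 
c,si=np.cos(np.radians(13.4)),np.sin(np.radians(13.4))
T=np.array(s['tcp_pos'])
for z in (0,13,30,45,60):
  for y in (-42.5,42.5): print(z,y,proj(p,T+np.array([11*c-y*si,11*si+y*c,z])/1000),proj(p,T+np.array([-11*c-y*si,-11*si+y*c,z])/1000))
E
```

```text
5.8 [0.48391682 0.19857354 0.02894412] [ 9.92993474e-01  1.18169008e-01 -2.13164354e-04  1.67480472e-06] [-0.2063558  -0.80650738  0.30626448] 0.9936129579405363 [1.75547348e-01 6.54105591e-01 1.81820823e+00 3.38083178e-05
 6.69704658e-01 1.50942562e+00]
0 -42.5 [390.12694986 212.28427776] [387.79650274 247.78600792]
0 42.5 [241.62213064 211.88223092] [243.79942131 247.4253017 ]
13 -42.5 [395.31335338 219.70878944] [392.6551392  257.40147272]
13 42.5 [236.29118514 219.28498458] [238.79072097 257.02446965]
30 -42.5 [403.31653833 231.16561878] [400.11181314 272.15857306]
30 42.5 [228.06370274 230.70997953] [231.10264488 271.75865788]
45 -42.5 [411.86832101 243.40778429] [408.0254826  287.82008853]
45 42.5 [219.27056607 242.92046352] [222.94194031 287.398638  ]
60 -42.5 [422.29763436 258.33769833] [417.60171793 306.77189824]
60 42.5 [208.54455784 257.81500646] [213.06477215 306.32821847]
```

View pics/w7.png

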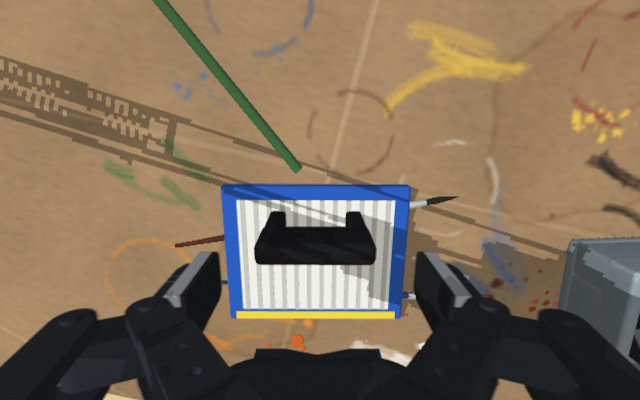

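Request:
servo_tool:
  increments:
    - {"hand":0,"travel":[0,0,10],"yaw":0}
    - {"hand":0,"travel":[0,0,10],"yaw":0}
    - {"hand":0,"travel":[0,0,0],"yaw":0}

```text
t: 6.15
tcp_pos: [0.4827, 0.1983, 0.0074]
tool_rot: [0.993, 0.118, -0.002, 0.0]
force: [0.5, -0.2, -0.3]
finger_gap: 1.001
```

Request:
servo_tool:
  increments:
    - {"hand":0,"travel":[0,0,8],"yaw":0}
    - {"hand":0,"travel":[0,0,8],"yaw":0}
    - {"hand":0,"travel":[0,0,0],"yaw":0}
    - {"hand":0,"travel":[0,0,0],"yaw":0}

```text
t: 6.55
tcp_pos: [0.4839, 0.1986, -0.0072]
tool_rot: [0.993, 0.118, -0.0, 0.0]
force: [0.1, -0.1, 0.3]
finger_gap: 0.998
```

```bash
python3 - <<'E'
from h import *
s=manip.sense(); print(s['t'],s['tcp_pos'],s['tool_rot'],s['force'],s['finger_gap'],s['q'])
p=manip.snapshot('wrist'); cv2.imwrite('pics/w8.png',p['pixels']); 
p=manip.snapshot('side'); cv2.imwrite('pics/s8.png',cv2.resize(p['pixels'][130:200,270:350],None,fx=8,fy=8,interpolation=cv2.INTER_CUBIC))
E
```

```text
6.55 [ 0.48386074  0.19856051 -0.0072194 ] [ 9.92992455e-01  1.18177290e-01 -3.35174773e-04  1.14694286e-05] [ 0.11824114 -0.07207615  0.29528981] 0.9975285851587956 [1.75545098e-01 7.21471192e-01 1.83052869e+00 2.75767160e-05
 5.90263336e-01 1.50941028e+00]
```

View pics/w8.png

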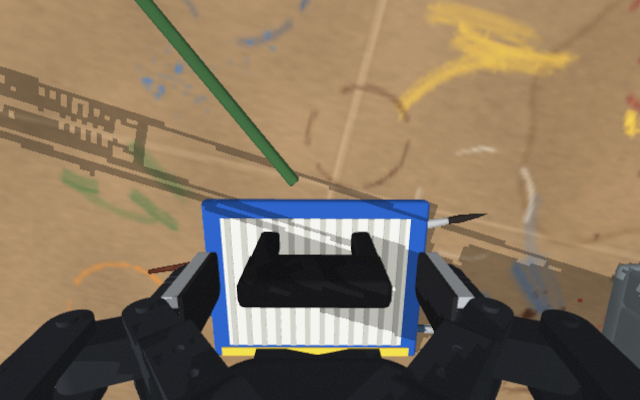

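View pics/s8.png

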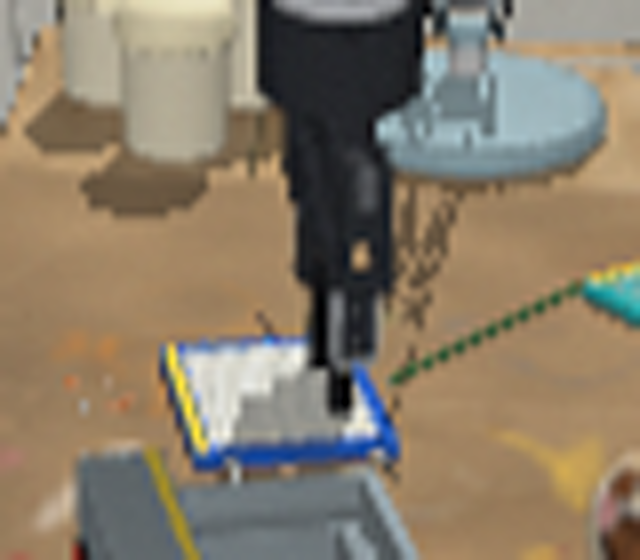

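Request:
servo_tool:
  increments:
    - {"hand":0,"travel":[0,0,8],"yaw":0}
    - {"hand":0,"travel":[0,0,0],"yaw":0}
    - {"hand":1,"travel":[0,0,0],"yaw":0}
    - {"hand":1,"travel":[0,0,0],"yaw":0}
    - {"hand":1,"travel":[0,0,0],"yaw":0}
    - {"hand":1,"travel":[0,0,0],"yaw":0}
    - {"hand":1,"travel":[0,0,0],"yaw":0}
  newtons: 35

```text
t: 7.35
tcp_pos: [0.4842, 0.1987, -0.0147]
tool_rot: [0.993, 0.118, 0.0, -0.0]
force: [-0.8, 0.3, 2.2]
finger_gap: 0.696
```

```bash
python3 - <<'E'
from h import *
s=manip.sense(); print(s['t'],s['tcp_pos'],s['tool_rot'],s['force'],s['ft_torque'],s['finger_gap'])
p=manip.snapshot('wrist'); cv2.imwrite('pics/w9.png',p['pixels']); 
p=manip.snapshot('side'); cv2.imwrite('pics/s9.png',cv2.resize(p['pixels'][130:200,270:350],None,fx=8,fy=8,interpolation=cv2.INTER_CUBIC))
E
```

```text
7.35 [ 0.48420762  0.19866312 -0.01471699] [ 9.92988702e-01  1.18209161e-01  1.75686204e-04 -1.81130598e-05] [-0.79423979  0.3056954   2.20381052] [-0.02083069  0.05819241  0.01885627] 0.6964876884932237
```

View pics/w9.png

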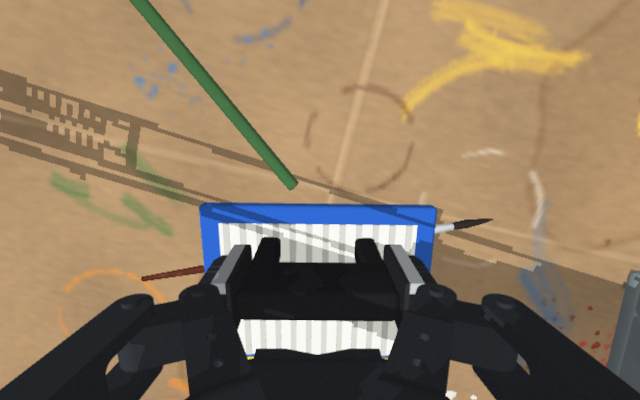

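View pics/s9.png

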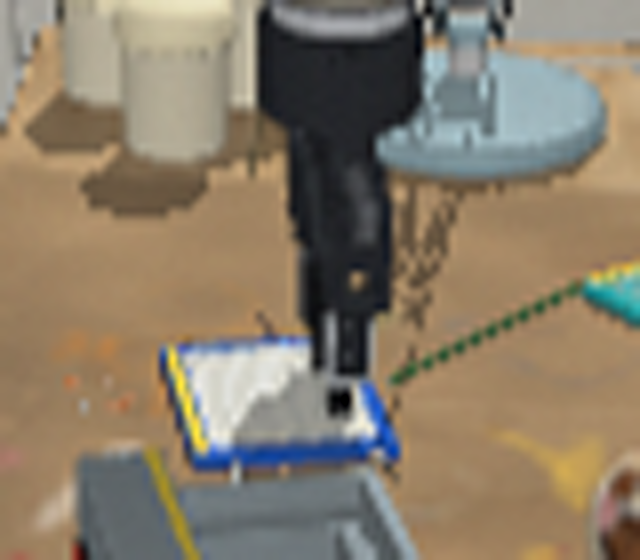

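Request:
servo_tool:
  increments:
    - {"hand":1,"travel":[0,0,-10],"yaw":0}
    - {"hand":1,"travel":[0,0,-20],"yaw":0}
    - {"hand":1,"travel":[0,0,-25],"yaw":0}
    - {"hand":1,"travel":[0,0,-25],"yaw":0}
    - {"hand":1,"travel":[0,0,-25],"yaw":-2}
    - {"hand":1,"travel":[0,0,-15],"yaw":0}
    - {"hand":1,"travel":[0,0,0],"yaw":0}
    - {"hand":1,"travel":[0,0,0],"yaw":0}

```text
t: 8.25
tcp_pos: [0.4837, 0.1985, 0.1052]
tool_rot: [0.991, 0.135, -0.0, 0.0]
force: [-0.5, -0.3, -1.5]
finger_gap: 0.7
```

```bash
python3 - <<'E'
from h import *
s=manip.sense(); print(s['t'],s['tcp_pos'],s['tool_rot'],s['force'],s['ft_torque'],s['finger_gap'])
p=manip.snapshot('wrist'); cv2.imwrite('pics/w10.png',p['pixels']); 
p=manip.snapshot('side'); cv2.imwrite('pics/s10.png',cv2.resize(p['pixels'][100:220,240:380],None,fx=5,fy=5,interpolation=cv2.INTER_CUBIC))
E
```

```text
8.25 [0.48370939 0.19852031 0.10517239] [ 9.90778028e-01  1.35495012e-01 -2.12970602e-06  1.14851262e-05] [-0.50854258 -0.2866185  -1.49569586] [-0.02438885 -0.02135646 -0.04447035] 0.6995767864185196
```

View pics/w10.png

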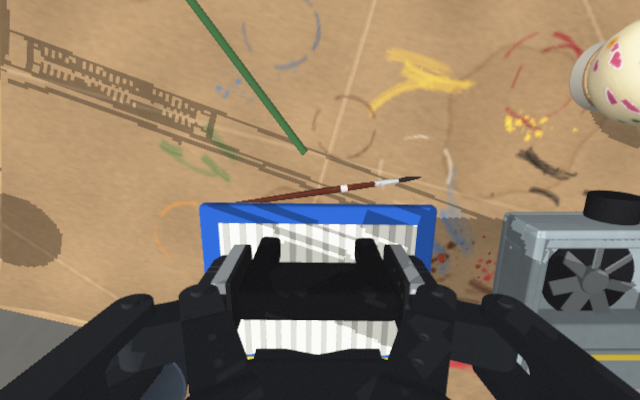

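View pics/s10.png

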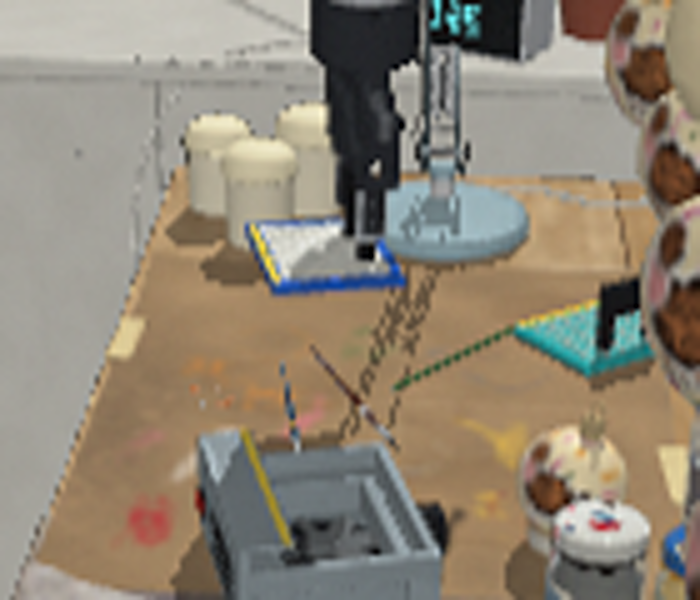

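```bash
cat >> h.py <<'E'
def tool_angle(s):
    q=s['tool_rot']; return 2*np.degrees(np.arctan2(q[1],q[0]))
E
python3 - <<'E'
from h import *
s=manip.sense(); T=np.array(s['tcp_pos'])*1000; a=np.radians(tool_angle(s)); print(tool_angle(s))
ex=np.array([np.cos(a),np.sin(a),0]); ey=np.array([-np.sin(a),np.cos(a),0]); ez=np.array([0,0,1])
p=manip.snapshot('wrist')
for dz in (11,14.7,18):
  print(dz,[proj(p,(T+22*ex+y*ey+(dz+8)*ez)/1000) for y in (60,-60)])
E
```

```text
15.570356788864409
11 [array([197.50530842, 202.87618447]), array([433.7619593 , 202.84870743])]
14.7 [array([194.91808665, 204.95992922]), array([436.29200921, 204.93046134])]
18 [array([192.51411163, 206.89608728]), array([438.64279727, 206.86471655])]
```

Request:
servo_tool:
  increments:
    - {"hand":1,"travel":[-2.2,17.5,0],"yaw":0}
    - {"hand":1,"travel":[-4.4,34.8,0],"yaw":0}
    - {"hand":1,"travel":[-4.4,34.8,0],"yaw":0}
    - {"hand":1,"travel":[-4.4,34.8,0],"yaw":0}
    - {"hand":1,"travel":[-4.4,34.8,0],"yaw":0}
    - {"hand":1,"travel":[-4.4,34.8,0],"yaw":0}
    - {"hand":1,"travel":[-4.2,34.7,0],"yaw":0}
    - {"hand":1,"travel":[-2.2,17.5,0],"yaw":0}
    - {"hand":1,"travel":[0,0,15],"yaw":0}
    - {"hand":1,"travel":[0,0,15],"yaw":0}
    - {"hand":1,"travel":[0,0,0],"yaw":0}
    - {"hand":1,"travel":[0,0,0],"yaw":0}

```text
t: 9.6
tcp_pos: [0.5194, -0.0442, 0.0743]
tool_rot: [0.991, 0.135, -0.001, -0.0]
force: [0.9, 0.3, -1.6]
finger_gap: 0.696
```

```bash
cat > look.py <<'E'
from h import *
import sys
n=sys.argv[1]
s=manip.sense(); print(s['t'],s['tcp_pos'],tool_angle(s),'F',s['force'],s['ft_torque'],s['finger_gap'])
a=np.radians(15.6); ex=np.array([np.cos(a),np.sin(a)]); ey=np.array([-ex[1],ex[0]]); d=np.array(s['tcp_pos'])[:2]*1000-[467.6,-59]
print('bay x,y of handle',d@ex,d@ey,'underside over seat if level',s['tcp_pos'][2]*1000+14.5-40)
p=manip.snapshot('wrist'); cv2.imwrite(f'pics/w{n}.png',p['pixels']); 
p=manip.snapshot('side'); cv2.imwrite(f'pics/s{n}.png',cv2.resize(p['pixels'][140:240,250:360],None,fx=6,fy=6,interpolation=cv2.INTER_CUBIC))
E
python3 look.py 11
```

```text
9.6 [ 0.51936915 -0.04415983  0.07433453] 15.57310358229819 F [ 0.85814654  0.30464482 -1.61931775] [-0.03135161 -0.00238396 -0.00627809] 0.6959509564112889
bay x,y of handle 53.852925664257754 0.3717472490074737 underside over seat if level 48.83453244483316
```

View pics/w11.png

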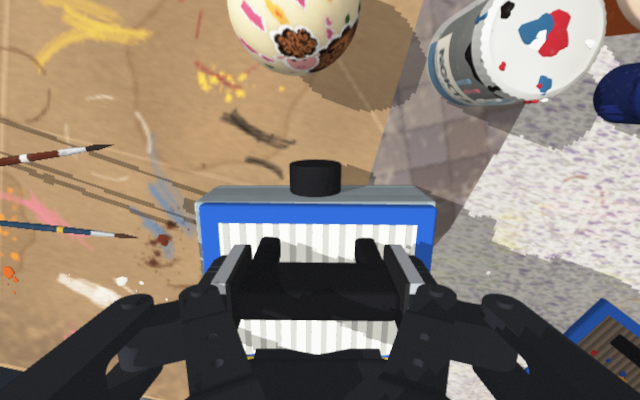

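View pics/s11.png

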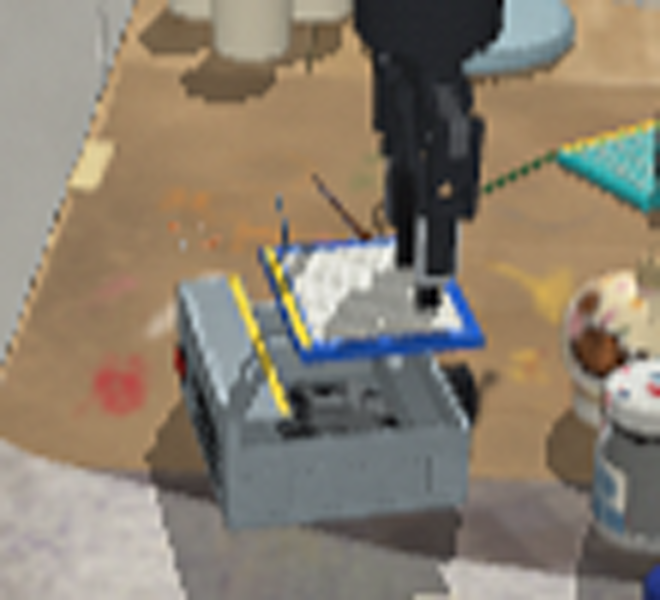

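Request:
servo_tool:
  increments:
    - {"hand":1,"travel":[0,0,10],"yaw":0}
    - {"hand":1,"travel":[0,0,10],"yaw":0}
    - {"hand":1,"travel":[0,0,8],"yaw":0}
    - {"hand":1,"travel":[0,0,3.5],"yaw":0}
    - {"hand":1,"travel":[0,0,0],"yaw":0}
    - {"hand":1,"travel":[0,0,0],"yaw":0}

```text
t: 10.3
tcp_pos: [0.5201, -0.0444, 0.0435]
tool_rot: [0.991, 0.135, -0.0, -0.0]
force: [0.3, 0.3, -1.4]
finger_gap: 0.697
```

```bash
python3 look.py 12
```

```text
10.3 [ 0.52009922 -0.04438573  0.04348549] 15.57425658391841 F [ 0.28365724  0.30999364 -1.35415723] [0.04420121 0.00269599 0.08158794] 0.6974201491722348
bay x,y of handle 54.495351068287974 -0.04216783282345937 underside over seat if level 17.98548644370461
```

View pics/s12.png

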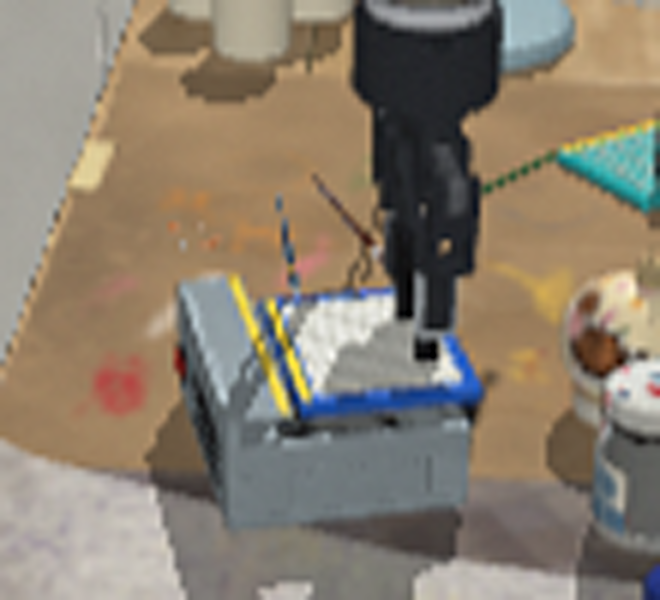

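Request:
servo_tool:
  increments:
    - {"hand":1,"travel":[0,0,1],"yaw":0}
    - {"hand":1,"travel":[-5,0,0],"yaw":0}
    - {"hand":1,"travel":[-5,0,0],"yaw":0}
    - {"hand":1,"travel":[-5,0,0],"yaw":0}
    - {"hand":1,"travel":[-5,0,0],"yaw":0}
    - {"hand":1,"travel":[0,0,0],"yaw":0}

```text
t: 11.0
tcp_pos: [0.4995, -0.0497, 0.0426]
tool_rot: [0.991, 0.135, -0.001, -0.0]
force: [-0.4, 0.0, -1.9]
finger_gap: 0.696
```

```bash
python3 look.py 13
```

```text
11.0 [ 0.4994955  -0.04970952  0.0425755 ] 15.544840167869443 F [-0.35551501  0.04381025 -1.86236661] [ 0.04777768 -0.00991781  0.03822778] 0.6958889414682943
bay x,y of handle 33.218947680299934 0.37091171476676216 underside over seat if level 17.075502971215307
```

View pics/s13.png

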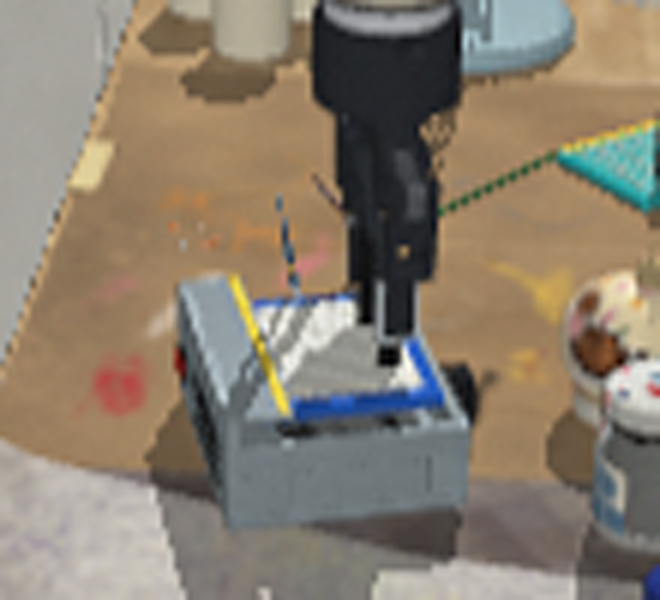

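Request:
servo_tool:
  increments:
    - {"hand":1,"travel":[-2,0,-3],"yaw":0}
    - {"hand":1,"travel":[-2,0,-3],"yaw":0}
    - {"hand":1,"travel":[-2,0,-3],"yaw":0}
    - {"hand":1,"travel":[0,0,0],"yaw":0}

```text
t: 11.5
tcp_pos: [0.4948, -0.0514, 0.0517]
tool_rot: [0.991, 0.135, 0.0, 0.0]
force: [0.4, -0.5, -6.8]
finger_gap: 0.7
```

```bash
python3 look.py 14
```

```text
11.5 [ 0.49477646 -0.05143324  0.05174463] 15.57048642577291 F [ 0.42876955 -0.45312242 -6.78624349] [ 0.00763783 -0.20619548 -0.02030623] 0.6998213789211081
bay x,y of handle 28.210204527699407 -0.020269454012096438 underside over seat if level 26.24462878172791
```

View pics/s14.png

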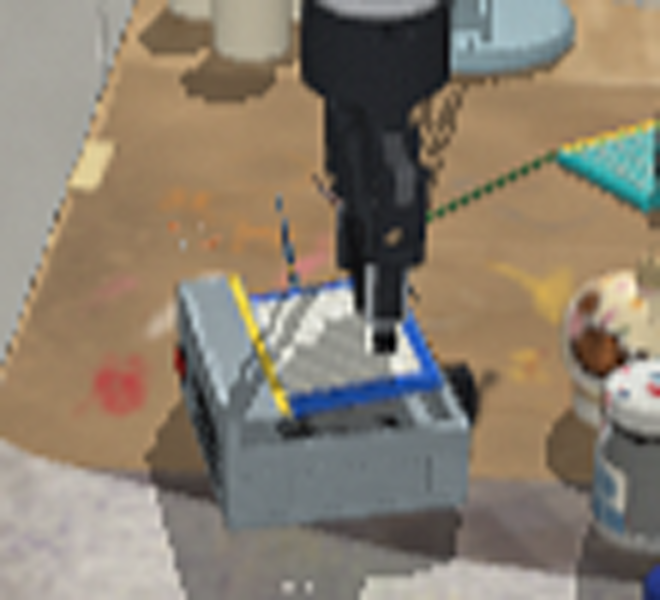

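View pics/w14.png

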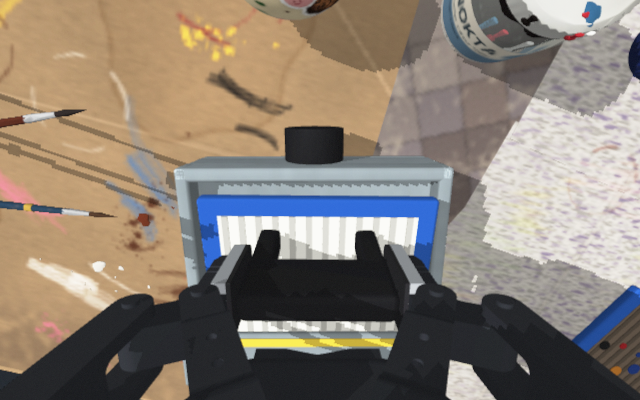

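Request:
servo_tool:
  increments:
    - {"hand":1,"travel":[-2.8,0,-3.5],"yaw":0}
    - {"hand":1,"travel":[-2.8,0,-3.5],"yaw":0}
    - {"hand":1,"travel":[-2.8,0,-3.5],"yaw":0}
    - {"hand":1,"travel":[-2.8,0,-3.5],"yaw":0}
    - {"hand":1,"travel":[0,0,0],"yaw":0}

```text
t: 12.1
tcp_pos: [0.4831, -0.054, 0.0658]
tool_rot: [0.991, 0.135, -0.001, -0.0]
force: [-0.8, 0.9, -5.9]
finger_gap: 0.699
```

```bash
python3 look.py 15
```

```text
12.1 [ 0.48308974 -0.05403691  0.06582639] 15.552752643616591 F [-0.76625252  0.88932882 -5.8562203 ] [ 0.22681456 -0.10328768 -0.07813038] 0.6985365269889182
bay x,y of handle 16.2538051634608 0.6147616784695823 underside over seat if level 40.32638722571835
```

View pics/s15.png

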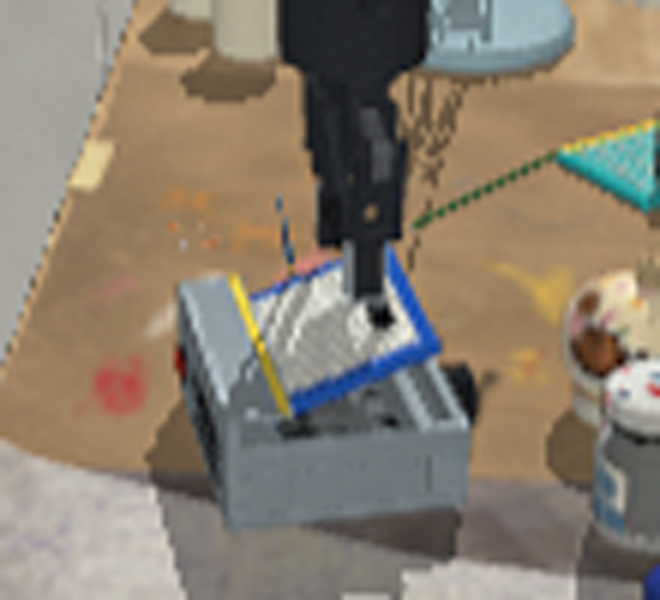

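View pics/w15.png

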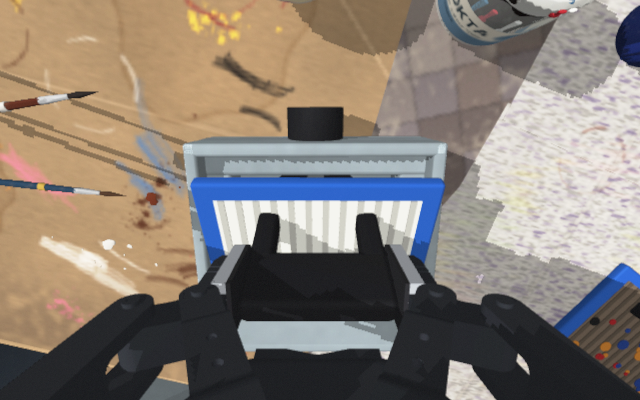

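Request:
servo_tool:
  increments:
    - {"hand":1,"travel":[0,0,2],"yaw":0}
    - {"hand":1,"travel":[4,0,0],"yaw":0}
    - {"hand":1,"travel":[4,0,0],"yaw":0}
    - {"hand":1,"travel":[4,0,0],"yaw":0}
    - {"hand":1,"travel":[4,0,0],"yaw":0}
    - {"hand":1,"travel":[0,0,-8],"yaw":0}
    - {"hand":1,"travel":[0,0,-10],"yaw":0}
    - {"hand":1,"travel":[0,0,-6],"yaw":0}
    - {"hand":1,"travel":[0,0,0],"yaw":0}
    - {"hand":1,"travel":[0,0,0],"yaw":0}

```text
t: 13.2
tcp_pos: [0.4996, -0.0501, 0.0881]
tool_rot: [0.991, 0.135, 0.0, 0.0]
force: [0.1, 0.5, -1.0]
finger_gap: 0.693
```

```bash
python3 look.py 16
python3 - <<'E'
from h import *
s=manip.sense(); T=np.array(s['tcp_pos'])*1000; a=np.radians(tool_angle(s))
ex=np.array([np.cos(a),np.sin(a),0]); ey=np.array([-np.sin(a),np.cos(a),0]); ez=np.array([0,0,1])
p=manip.snapshot('side'); H=T+62.5*ez
for th in (15,18,21,24):
  c,si=np.cos(np.radians(th)),np.sin(np.radians(th))
  f=lambda x,y,z: (proj(p,(H+ex*(x*c-z*si)+ez*(x*si+z*c)+ey*y)/1000)-[250,140])*6
  print(th,'front near top',f(-74,-60,-40),'back near top',f(22,-60,-40),'back far',f(22,60,-40))
E
```

```text
13.2 [ 0.49962848 -0.05013475  0.08805205] 15.572166555262763 F [ 0.13315516  0.46910609 -0.95025051] [0.05360575 0.0867943  0.0317806 ] 0.6933101023474478
bay x,y of handle 33.23266907952585 -0.07441904336258416 underside over seat if level 62.5520478712136
15 front near top [285.08375361 360.65759936] back near top [465.73981131 300.42561586] back far [409.27727908 199.31173363]
18 front near top [291.15452668 365.49504059] back near top [469.08521284 297.15272183] back far [412.34923291 196.25455927]
21 front near top [297.51571234 369.99654169] back near top [472.26479783 293.74308262] back far [415.2652276  193.06662088]
24 front near top [304.14916083 374.15205091] back near top [475.27010706 290.20538469] back far [418.01748295 189.75608378]
```

View pics/s16.png

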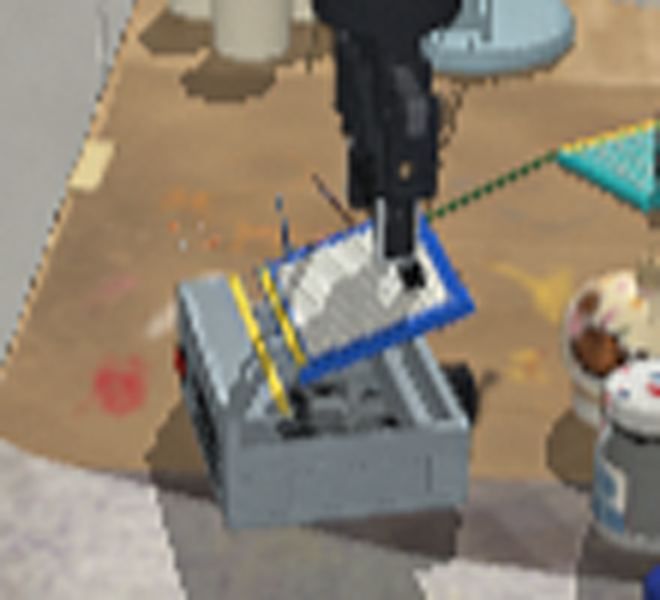

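View pics/w16.png

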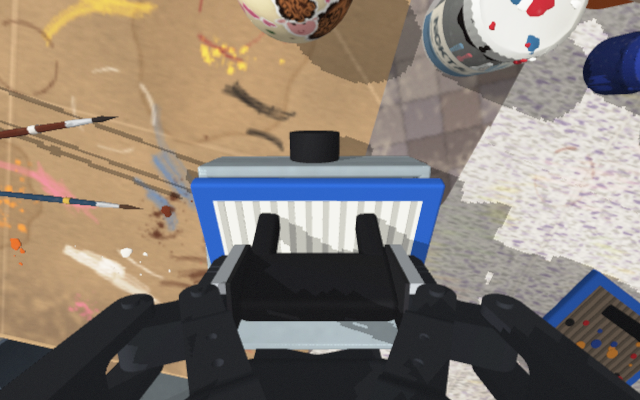

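Request:
servo_tool:
  increments:
    - {"hand":1,"travel":[0,0,8],"yaw":0}
    - {"hand":1,"travel":[0,0,8],"yaw":0}
    - {"hand":1,"travel":[0,0,8],"yaw":0}
    - {"hand":1,"travel":[-4,0,1.2],"yaw":0}
    - {"hand":1,"travel":[-4,0,1.2],"yaw":0}
    - {"hand":1,"travel":[-4,0,1.2],"yaw":0}
    - {"hand":1,"travel":[-4,0,1.2],"yaw":0}
    - {"hand":1,"travel":[-4,0,1.2],"yaw":0}
    - {"hand":1,"travel":[-4,0,1.2],"yaw":0}
    - {"hand":1,"travel":[-4,0,1.2],"yaw":0}
    - {"hand":1,"travel":[-2,0,1.2],"yaw":0}
    - {"hand":1,"travel":[0,0,0],"yaw":0}
    - {"hand":1,"travel":[0,0,0],"yaw":0}

```text
t: 14.65
tcp_pos: [0.4709, -0.0582, 0.054]
tool_rot: [0.991, 0.135, 0.0, 0.0]
force: [-0.3, -0.1, -1.6]
finger_gap: 0.695
```

```bash
python3 look.py 17
```

```text
14.65 [ 0.47089033 -0.05819517  0.05403955] 15.566752241123268 F [-0.32724451 -0.08282898 -1.58441196] [0.03393294 0.09055818 0.00777731] 0.695102928000011
bay x,y of handle 3.3855523314500204 -0.10965347711199341 underside over seat if level 28.539545224786536
```

View pics/s17.png

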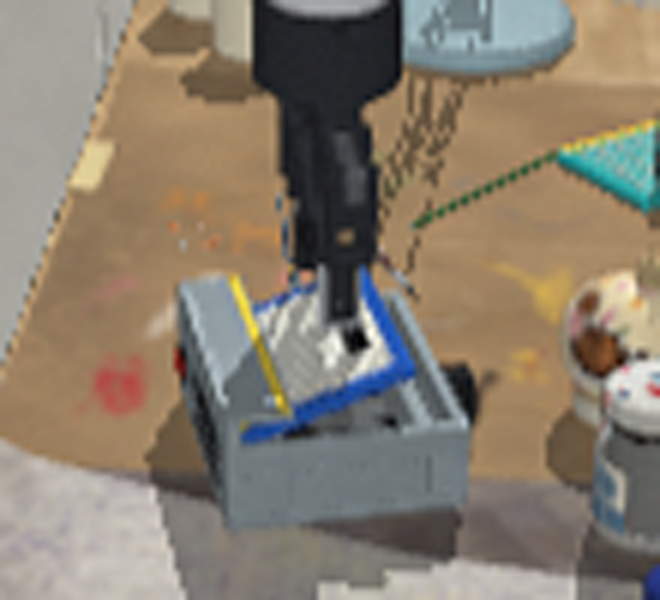

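View pics/w17.png

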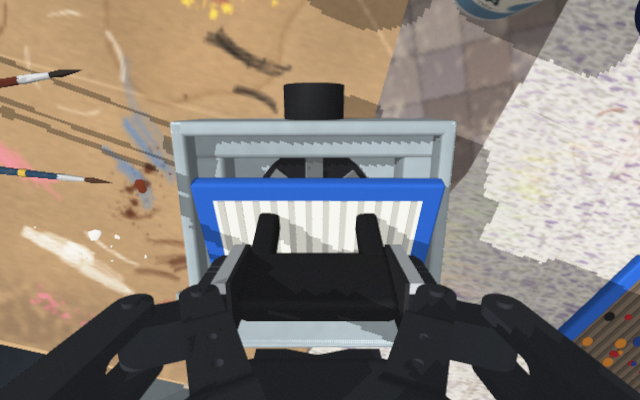

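Request:
servo_tool:
  increments:
    - {"hand":1,"travel":[-0.7,0,2.7],"yaw":0}
    - {"hand":1,"travel":[-0.8,0,2.8],"yaw":0}
    - {"hand":1,"travel":[2.4,0,2],"yaw":0}
    - {"hand":1,"travel":[2.4,0,2],"yaw":0}
    - {"hand":1,"travel":[2.4,0,2],"yaw":0}
    - {"hand":1,"travel":[0,0,0],"yaw":0}

```text
t: 15.35
tcp_pos: [0.4769, -0.0567, 0.0429]
tool_rot: [0.991, 0.136, 0.0, 0.0]
force: [-0.1, 1.2, 5.1]
finger_gap: 0.697
```

```bash
python3 look.py 18
```

```text
15.35 [ 0.47691082 -0.05674047  0.04291759] 15.594296501265328 F [-0.05453378  1.17696137  5.09378588] [1.83097707e-04 2.71898041e-01 2.11997794e-02] 0.6965688515970445
bay x,y of handle 9.57546658599194 -0.32756968846303897 underside over seat if level 17.417585513630044
```

View pics/s18.png

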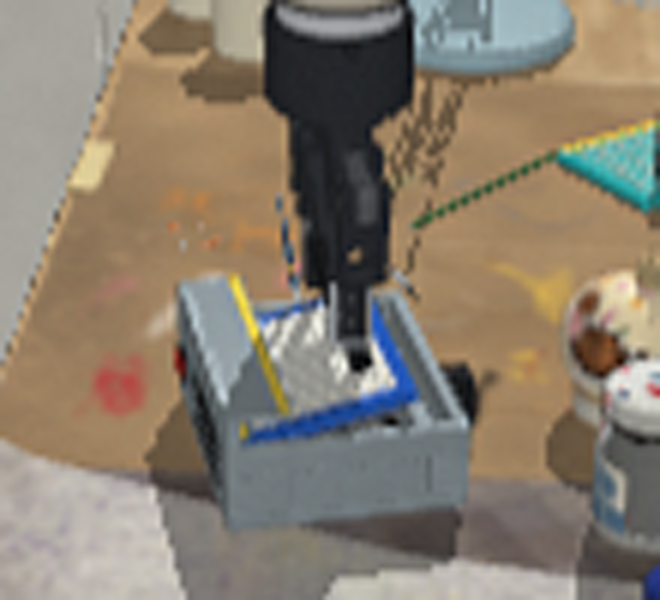

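Request:
servo_tool:
  increments:
    - {"hand":1,"travel":[2.7,0,2.7],"yaw":0}
    - {"hand":1,"travel":[2.7,0,2.7],"yaw":0}
    - {"hand":1,"travel":[2.5,0,2.9],"yaw":0}
    - {"hand":1,"travel":[2.5,0,2.9],"yaw":0}
    - {"hand":1,"travel":[2.2,0,3.1],"yaw":0}
    - {"hand":1,"travel":[1.5,0,2.1],"yaw":0}
    - {"hand":1,"travel":[0,0,0],"yaw":0}

```text
t: 16.15
tcp_pos: [0.4903, -0.053, 0.0262]
tool_rot: [0.991, 0.136, 0.0, 0.0]
force: [0.8, -1.7, 4.9]
finger_gap: 0.691
```

```bash
python3 look.py 19
```

```text
16.15 [ 0.49033622 -0.05298554  0.02619773] 15.582654803760992 F [ 0.79539917 -1.65437118  4.90778067] [-0.1129069   0.24027003  0.02293979] 0.6908260349788532
bay x,y of handle 23.516082841569354 -0.321321181497856 underside over seat if level 0.6977284475757557
```

View pics/s19.png

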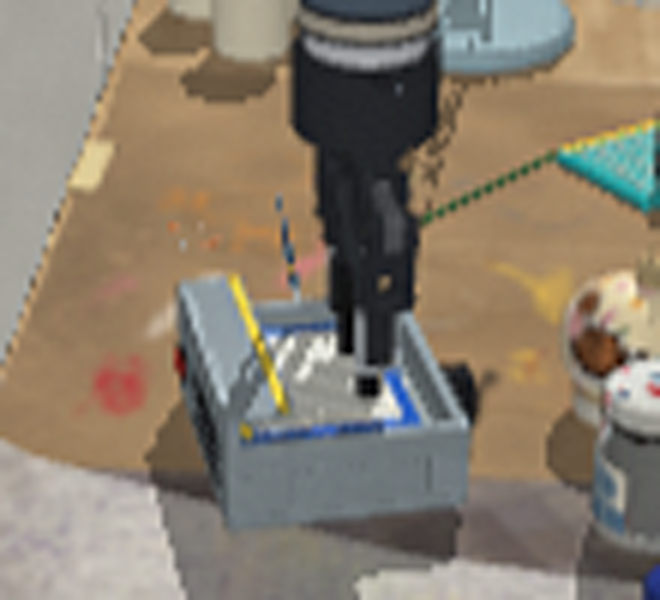

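View pics/w19.png

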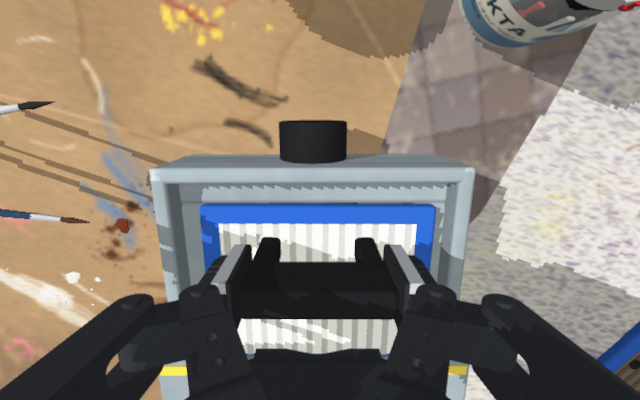

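Request:
servo_tool:
  increments:
    - {"hand":1,"travel":[0,0,1],"yaw":0}
    - {"hand":1,"travel":[0,0,0],"yaw":0}

```text
t: 16.45
tcp_pos: [0.4904, -0.053, 0.0262]
tool_rot: [0.991, 0.136, 0.001, 0.0]
force: [0.1, -0.2, 13.8]
finger_gap: 0.696
```

Request:
servo_tool:
  increments:
    - {"hand":1,"travel":[0,0,1],"yaw":0}
    - {"hand":1,"travel":[0,0,0],"yaw":0}

```text
t: 16.65
tcp_pos: [0.4904, -0.053, 0.0261]
tool_rot: [0.991, 0.136, 0.001, 0.0]
force: [-2.5, -0.3, 22.0]
finger_gap: 0.692
```

The force rises while z no longer changes, so the plate is bottomed on the seat. I'll take the load off and check that it is flat before letting go.

Request:
servo_tool:
  increments:
    - {"hand":1,"travel":[0,0,-1.5],"yaw":0}
    - {"hand":1,"travel":[0,0,0],"yaw":0}

```text
t: 16.85
tcp_pos: [0.4903, -0.053, 0.0261]
tool_rot: [0.991, 0.136, 0.001, 0.0]
force: [0.7, -0.8, 11.1]
finger_gap: 0.692
```

```bash
python3 look.py 20
python3 - <<'E'
from h import *
s=manip.sense(); T=np.array(s['tcp_pos'])*1000; a=np.radians(tool_angle(s))
ex=np.array([np.cos(a),np.sin(a),0]); ey=np.array([-np.sin(a),np.cos(a),0]); H=np.array([T[0],T[1],88])
w=manip.snapshot('wrist')
for dz in (0,3,6): print(dz,[proj(w,(H+22*ex+y*ey+[0,0,-40+dz])/1000) for y in (60,-60)])
E
```

```text
16.85 [ 0.4903472  -0.05298018  0.02614929] 15.582525469341084 F [ 0.70750896 -0.75685987 11.08689677] [-0.00950684  0.43243285  0.01788897] 0.6923252922528345
bay x,y of handle 23.528098660988267 -0.319108519559626 underside over seat if level 0.6492894336858654
0 [array([195.62260167, 204.26252722]), array([435.66914515, 204.15627331])]
3 [array([193.46892788, 205.97796119]), array([437.78663637, 205.86749024])]
6 [array([191.23717126, 207.75558933]), array([439.98079255, 207.64066275])]
```

View pics/s20.png

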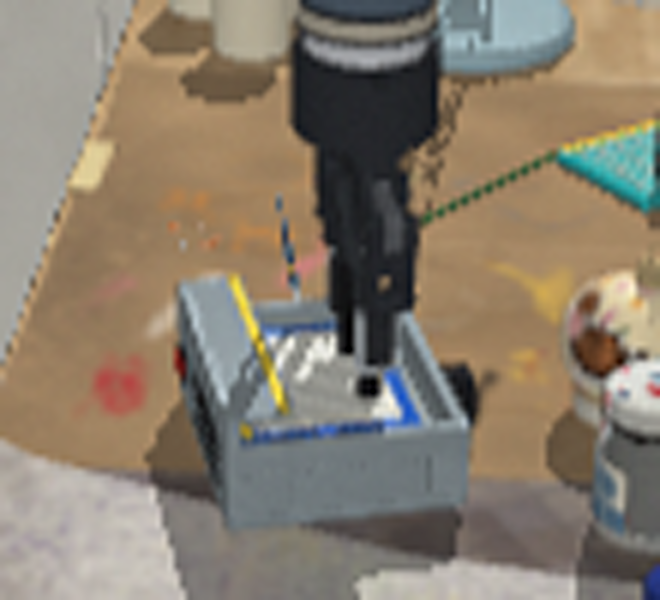

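View pics/w20.png

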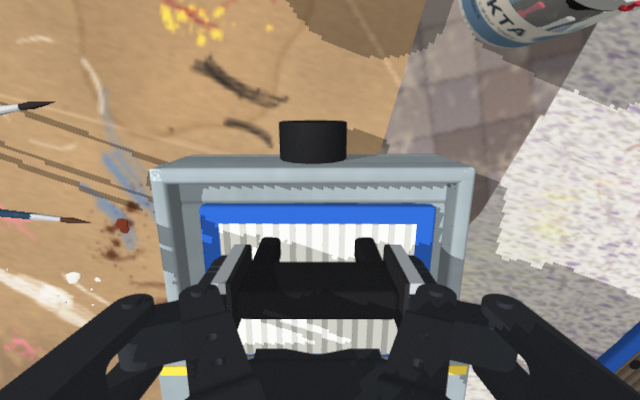

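Request:
servo_tool:
  increments:
    - {"hand":1,"travel":[0,0,-1],"yaw":0}
    - {"hand":0.6,"travel":[0,0,0],"yaw":0}
    - {"hand":0,"travel":[0,0,0],"yaw":0}
    - {"hand":0,"travel":[0,0,0],"yaw":0}
    - {"hand":0,"travel":[0,0,0],"yaw":0}
    - {"hand":0,"travel":[0,0,0],"yaw":0}

```text
t: 17.6
tcp_pos: [0.4895, -0.0526, 0.0263]
tool_rot: [0.991, 0.135, -0.0, -0.0]
force: [1.0, 0.4, -0.7]
finger_gap: 1.002
```

Request:
servo_tool:
  increments:
    - {"hand":0,"travel":[0,0,-10],"yaw":0}
    - {"hand":0,"travel":[0,0,-20],"yaw":0}
    - {"hand":0,"travel":[0,0,-25],"yaw":0}
    - {"hand":0,"travel":[0,0,-30],"yaw":0}
    - {"hand":0,"travel":[-15,0,-30],"yaw":0}
    - {"hand":0,"travel":[-20,0,-30],"yaw":0}
    - {"hand":0,"travel":[-20,0,-20],"yaw":0}
    - {"hand":0,"travel":[0,0,0],"yaw":0}
    - {"hand":0,"travel":[0,0,0],"yaw":0}

```text
t: 18.5
tcp_pos: [0.4371, -0.0677, 0.1923]
tool_rot: [0.991, 0.135, 0.001, 0.0]
force: [0.7, 0.3, -0.0]
finger_gap: 0.999
```

```bash
python3 look.py 21
```

```text
18.5 [ 0.43714945 -0.0676704   0.19228388] 15.532057226436994 F [ 0.66842022  0.31685364 -0.0168422 ] [-0.00313476 -0.05122225 -0.00841239] 0.9994246832061079
bay x,y of handle -31.66047008878696 -0.16225377538363753 underside over seat if level 166.78388377690882
```

View pics/s21.png

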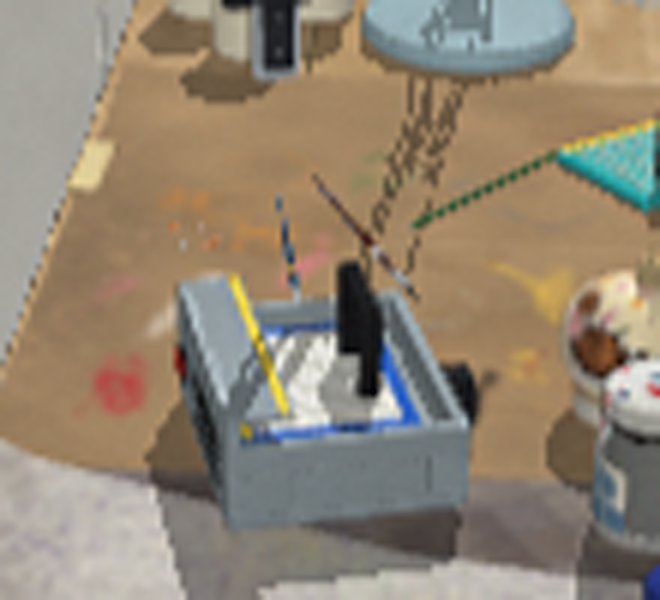

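View pics/w21.png

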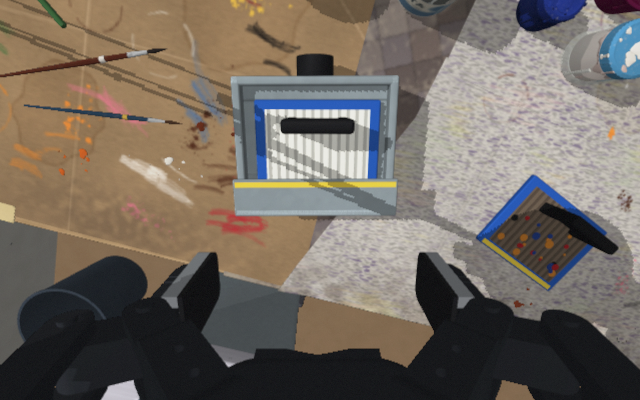

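```bash
python3 - <<'E'
from h import *
w=manip.snapshot('wrist')
m=hsv(w,[108,150,50],[125,255,255]); m[:, :240]=0; m[:,395:]=0; m[190:]=0; m[:90]=0
pts=np.argwhere(m>0)[:,::-1]; W=np.array([ray(w,q,.048)[:2] for q in pts])*1000
a=np.radians(15.6); ex=np.array([np.cos(a),np.sin(a)]); ey=np.array([-ex[1],ex[0]]); D=W-[467.6,-59]
print('bay x range',(D@ex).min(),(D@ex).max(),'y',np.percentile(D@ey,[.2,99.8]))
t=manip.snapshot('top'); b=hsv(t,[108,150,60],[125,255,255])
for i,s,c,mm in comps(b,20):
    if 170<c[1]<270: print('blue top',s,c)
E
```

```text
bay x range -30.770111902963464 44.609035778925424 y [-60.34500616  58.31608295]
blue top [310 205  11  15  42] [313.64285714 210.78571429]
blue top [402 212  31  26 110] [412.20909091 222.22727273]
blue top [436 222  10  29  69] [440.5942029  235.39130435]
```

```bash
python3 -c "
from station import manip
print(manip.sign_off())"
```

```text
the job is handed in; nothing more can be done
None
```

The clean filter plate lies flat in the extractor's bay, with its front edge under the lip and the gripper open and clear. I handed the job in at about 18.6 s.

**What I did:** I gripped the black bar by its two ends, not along x as the handle note says. The moves allow no tool tilt, and this grip lets the plate turn about the jaw axis.
1. I tilted the plate to about 21° by raising it with the front edge caught under the lip.
2. I drew it clear in the air, then hooked the tilted front edge under the lip.
3. I lowered the back edge until the force rose to 22 N with no further movement in height, eased off, and let go.

**Last checks:**
- The plate's back edge measures 44.6 mm behind the bay centre, where 46–47 mm was expected. Its sides are at −60 and +58 mm, and its measured width fits seat height.
- The used plate's outline sits at the same pixels in the top view as at the start.
- The force on the tool was about zero after release.

**What disagreed:** The visible fingertips sit about 35 mm short of the reported TCP. My first attempt to close therefore shut the fingers on top of the bar, with about 6 N of contact. I corrected the height by measuring the tips in two camera views, and the second grasp held.

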